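# Dock the mixer drive and press its keyed tube rotor home

### The job

Push the loose blue mixer drive square and flush into the inside corner of the black bench stop. Then lift the tube rotor off its green stand, put its keyed shaft into the steel hub of the drive, turn it until the key slips into the keyway, and push it down against the spring until the white disc sits fully home on the hub. Finish while still gripping the rotor and pressing it down, with the drive still flush in the stop, and leave the beaker, the glass dish and the small bottle alone.

Things in the scene. Friction and masses are not known exactly. Their poses are not given: they have to be found in the camera images.
- dock: Black L-shaped bench stop, screwed down, 22 mm high. Its origin, on the bench, is where the centre of the drive's underside lies when flush in the corner. Its inner faces lie at +32 mm on its own x (bar 112 mm long) and at -32 mm on its own y (bar back to x = -48 mm); the -x and +y sides are open. Turned by up to 0.25 rad from the world axes.
- drive_center (a point): Centre of the housing of the loose mixer drive: a blue box 64 x 64 x 34 mm, about 0.8 kg in all, that slides on the bench; 17 mm above its underside. On it stands a steel hub. Docked, its axes are parallel to the stop's (same way round); it starts 25 to 65 mm out of the corner both ways, askew by up to 0.25 rad.
- hub_mouth (a point): Centre of the top face of the steel hub, 68 mm above the drive's underside, on the drive's centre line. The hub is 48 mm across, 34 mm high, with an upright bore 18.6 mm wide and 34 mm deep. A keyway 8.6 mm wide runs down the bore, out to 15.5 mm from the axis, on the side of this point's own -x axis (orange mark beside it).
- hub (a joint): Angle of the hub on the drive, rad, counter-clockwise from above; at 0 the keyway faces the drive's -x side. Starts within 0.6 either way. The hub is braked: it keeps its angle unless twisted with more than about 0.6 N m.
- ejector (a joint): Brass spring ejector at the bottom of the bore, travel in m, 0 = up, growing as it is pressed down. Its top is 24 mm below the hub's top when up. It reads about 0.006 with the rotor fully home and pushes up with 3.6 N at 0 and 7.2 N at 0.006, more than the rotor weighs: let go, the rotor rises 6 mm.
- rotor_grip (a point): Middle of the grip bar of the loose tube rotor (0.15 kg), 22 mm above the underside of its disc. The black bar is 44 mm long along the rotor's own x, 12 mm thick along y, and rises from 8 to 34 mm above the underside of the disc. The rotor starts upright in the stand, its -x axis toward the robot within 0.6 rad.
- rotor_seat (a point): Centre of the underside of the rotor's white disc (64 mm across, 8 mm thick), on the shaft's axis. Fully home it coincides with hub_mouth and the x axes agree the same way round.
- rotor_tip (a point): Lower end of the rotor's shaft, 30 mm below rotor_seat. The shaft is 16 mm thick, its last 4 mm taper to 10 mm. The key on its own -x side (orange mark on the disc above it) is 6 mm wide, reaches 14 mm from the axis and runs from the disc down 22 mm; the last 8 mm have no key, so the tip enters the bore before the key is lined up.
- stand: Green parking stand, fixed, round, 36 mm high, 68 mm across the foot and 54 mm above it, with an open round hole of 36 mm. Origin at the centre of its underside. The rotor's disc lies on its top.
- beaker: Bystander: glass beaker 67 mm across, 80 mm high; origin at the centre of its underside.
- dish: Bystander: glass dish 70 mm across, 14 mm high; origin at the centre of its underside.
- bottle: Bystander: small white bottle with a red cap, 39 mm across, 70 mm high; origin at the centre of its underside.

How it is judged (in metres and radians):
On the way, in this order (a step that is already met when the one before it is completed fails the run):
1. the drive is flush in the corner of the stop, the rotor still parked (x of drive_center in the frame of dock between -0.0025 and 0.0025 m and y of drive_center in the frame of dock between -0.0025 and 0.0025 m and angle between the x axis of drive_center and the x axis of dock, either way round below 0.045 rad and height (world z) of drive_center below 0.022 m and distance between rotor_seat and stand below 0.045 m), for 0.2 s.
2. the rotor is lifted clear of its stand (z of rotor_seat in the frame of stand above 0.068 m and contact force between rotor and stand below 0.1 N), for 0.1 s.
3. the key has slipped into the keyway (x of rotor_seat in the frame of hub_mouth between -0.003 and 0.003 m and y of rotor_seat in the frame of hub_mouth between -0.003 and 0.003 m and angle between the x axis of rotor_seat and the x axis of hub_mouth, either way round below 0.2 rad and angle between rotor_seat's own z axis and vertical below 0.1 rad and z of rotor_seat in the frame of hub_mouth below 0.014 m), for 0.1 s.
At the end, for the whole second after the job is handed in: Key in the keyway, disc within 2.5 mm of the hub top (axis within 3 mm, upright), ejector down over 4 mm, fingers still on the rotor (over 2 N) and pressing it on the drive (over 3 N), all at rest; drive within 4 mm of its docked place both ways and square within 0.07 rad (x of rotor_seat in the frame of hub_mouth between -0.003 and 0.003 m and y of rotor_seat in the frame of hub_mouth between -0.003 and 0.003 m and angle between the x axis of rotor_seat and the x axis of hub_mouth, either way round below 0.2 rad and angle between rotor_seat's own z axis and vertical below 0.1 rad and z of rotor_seat in the frame of hub_mouth below 0.0025 m and value of joint ejector above 0.004 m and contact force between the fingers and rotor above 2 N and contact force between rotor and drive above 3 N and linear speed of rotor below 0.02 m/s and x of drive_center in the frame of dock between -0.004 and 0.004 m and y of drive_center in the frame of dock between -0.004 and 0.004 m and angle between the x axis of drive_center and the x axis of dock, either way round below 0.07 rad and height (world z) of drive_center below 0.022 m); the arm keeps its last pose, push and grip.
It fails at once if the beaker is knocked away (moved over 25 mm) or tipped (distance of beaker from where it was at the start of the episode above 0.025 m or angle between beaker's own z axis and vertical above 0.5 rad).
It fails at once if the glass dish is knocked away (moved over 25 mm) or tipped (distance of dish from where it was at the start of the episode above 0.025 m or angle between dish's own z axis and vertical above 0.5 rad).
It fails at once if the small bottle is knocked away (moved over 25 mm) or tipped (distance of bottle from where it was at the start of the episode above 0.025 m or angle between bottle's own z axis and vertical above 0.5 rad).
It fails at once if the rotor is dropped or tipped over (angle between rotor_seat's own z axis and vertical above 0.8 rad).
It fails at once if the drive is tipped over (angle between drive_center's own z axis and vertical above 0.5 rad).
It also fails if it takes over 64 s, if anything falls off the work surface, if the arm or the gripper's body presses on something with over 40 N, if the wrist force passes 120 N, or if a joint passes its speed limit or range.

### The arm

A 6-joint arm with a two-finger parallel gripper is mounted at the origin on a cart in front of the work surface, level with it; the furniture and walls round the work are solid. World frame = base frame: x ahead of the robot, y to its left, z up, the work surface at z = 0. Lengths are in mm, angles in rad, forces in N, time in s.
With the tool pointing down it reaches from about 275 to 1000 mm from the base axis. Payload 8.4 kg.
Tool frame: the origin (TCP) lies at the centre of the arm's flange, where the gripper is bolted on; the fingertips stand r.tip_extent ahead of it and the grasp point (between the pads) lies 155 mm ahead of it (r.tip_extent is the distance from the TCP to the fingertips, in mm); z points along the fingers, y is the direction in which the jaws open and shut (so a half turn about z gives the same grasp; the last joint's range is limited). The gripper opens to 85 mm and grips with 20 to 120 N. Pads are 22 mm wide; open, the fingers measure 114 mm over their backs; the gripper's body (76 mm by 85 mm) begins 54 mm behind the grasp point. The pads swing forward as they close: fully open they stand 13 mm farther back than shut.
Start: joints at [1.335, 0.353, 1.633, -0, 1.155, -0.002], TCP at [144.796, 608, 404.681] pointing down, gripper open.
Joint ranges: [-2.63, 2.63], [-0.92, 2.1], [0.06, 2.66], [-1.3, 4.44], [0, 2.69], [-3.02, 3.02]. Speed limits (rad/s): [2.22, 2.22, 2.79, 3.14, 3.14, 3.14].

### API

Orientations are given as [roll, pitch, yaw] about the fixed x, y, z axes, in that order (R = Rz(yaw) Ry(pitch) Rx(roll)).
In Python, from rig import sense, grab_frame, job, r gives the robot as it stands. The module is installed in compiled form; this text tells all that it offers.
- The arm moves only by the shell command python3 -m creep 'ROWS' [FORCE]. ROWS is JSON, a list of rows, each a list of 7 numbers: the turn, a rotation vector about the tool's x, y, z in rad, then the shift along the tool's x, y, z in mm, then the closure, from 0 (fully open) to 1 (shut). In form: [[wx, wy, wz, dx, dy, dz, fingers], ...]. A call has 1 to 10 rows; each row shifts and turns the pose as measured when the row begins, along the tool's axes as they then stand; what a row does not reach is not made up. A row lasts 1/12 s, in which the tool goes at most 41.7 mm and 7.16 degrees, less where a joint would pass 70% of its speed; a pose out of reach is approached as far as the arm can. A call with a gripper value outside its range is refused whole. The fingers move at their own pace and stop on an object; FORCE is the grip in N (left out, the last holds). Time passes only in rows, so rows that do not move let the fingers close. It gives the time, the measured TCP pose, the force and the opening at its end, in the units of the state.
- sense(): the state, without advancing time (a new reading comes with each control period).
- grab_frame(name): name is "side" or "top"; returns a dict with "color" (480x640x3 uint8, red, green, blue), "mtx" (3x3 intrinsics, pixels), "T" (4x4, takes a point from camera to world coordinates). Camera axes: x right, y down, z forward; pixel columns grow to the right and rows downward; lengths in mm; the calibration is good to about 2 mm. A picture is of the moment at which its call begins. There is no depth.
- job.sign_off(): hands the job in, once; it reports no verdict.
The state is a dict: "clock": time; "qpos": joint angles; "qvel": joint speeds; "joint_efforts": joint torques, N m; "eef_pos": TCP position; "tcp_rot": TCP orientation; "contact_force": force on the tool from outside, world axes, zero at the start; "wrist_torque": the same for the moment, N m; "opening": opening from 0.0 (shut) to 1.0 (fully open).
Only numpy, scipy, OpenCV 4.12 (cv2) and the standard library are available. Lean on these libraries where they do the work, as an engineer would, in place of code of your own. Each camera call takes 0.05 s, during which the arm holds its last target.

## Working session

There is one attempt and no reset: what is moved stays moved. The work goes in short steps, Python scripts to look and compute and a shell command to move; the robot and the scene stay as the last step left them, time stands still between calls to the robot, and variables do not carry over. Pictures are saved under pics/ and viewed, and the job is handed in when it is done.

```bash
mkdir -p pics; ls
python3 - <<'E'
from rig import sense, grab_frame, job, r
import cv2
print(sense()); print(r.tip_extent)
for n in("side","top"):
    f=grab_frame(n); cv2.imwrite(f"pics/{n}0.png",f["color"][:,:,::-1]); print(n,f["mtx"],f["T"])
E
```

```text
pics
{'clock': 0.0, 'qpos': array([ 1.33457968e+00,  3.53638421e-01,  1.63414274e+00, -4.93578828e-06,
        1.15518750e+00, -2.40238634e-03]), 'qvel': array([ 1.95612527e-03,  3.01321958e-04, -4.99853455e-05, -8.47215500e-04,
       -7.09847621e-04,  9.72264435e-04]), 'joint_efforts': array([-3.02638633e-03, -6.05241895e+01, -3.42057252e+01, -2.23430202e-04,
        9.31601564e-03,  2.38924656e-05]), 'eef_pos': array([144.75258193, 607.76184955, 403.96390305]), 'tcp_rot': array([-3.14021664e+00,  1.20714162e-06,  2.90778039e+00]), 'contact_force': array([-0.94038846, -0.67386603, -0.47959101]), 'wrist_torque': array([-0.00535293, -0.01838127,  0.03033381]), 'opening': 0.9979533217334354}
173.4
side [[464.70971696   0.         313.00199514]
 [  0.         464.70971696 240.34253993]
 [  0.           0.           1.        ]] [[-9.39880808e-01 -2.22138846e-01  2.59380800e-01  3.27892908e+02]
 [-3.41498409e-01  6.15150713e-01 -7.10611312e-01  8.49669231e+02]
 [-1.70390660e-03 -7.56468065e-01 -6.54028412e-01  6.73047648e+02]
 [ 0.00000000e+00  0.00000000e+00  0.00000000e+00  1.00000000e+00]]
top [[548.38820074   0.         330.84562928]
 [  0.         548.38820074 233.37672678]
 [  0.           0.           1.        ]] [[ 1.10477519e-02 -9.98760843e-01  4.85255239e-02  4.97163036e+02]
 [-9.99630772e-01 -9.82655434e-03  2.53329588e-02  2.21710242e+02]
 [-2.48247285e-02 -4.87874791e-02 -9.98500633e-01  9.73819633e+02]
 [ 0.00000000e+00  0.00000000e+00  0.00000000e+00  1.00000000e+00]]
```

View pics/side0.png

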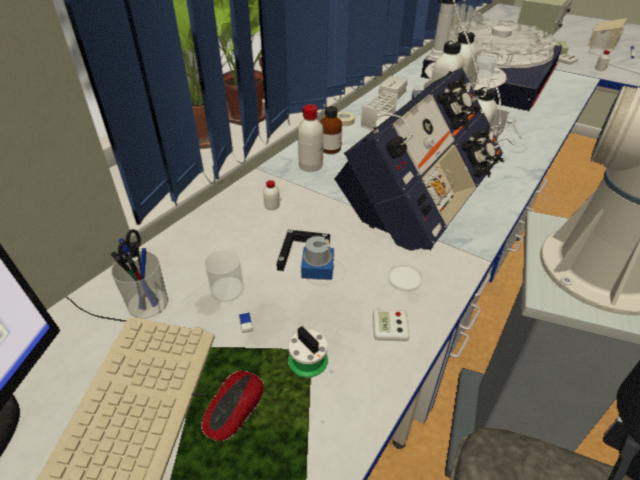

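View pics/top0.png

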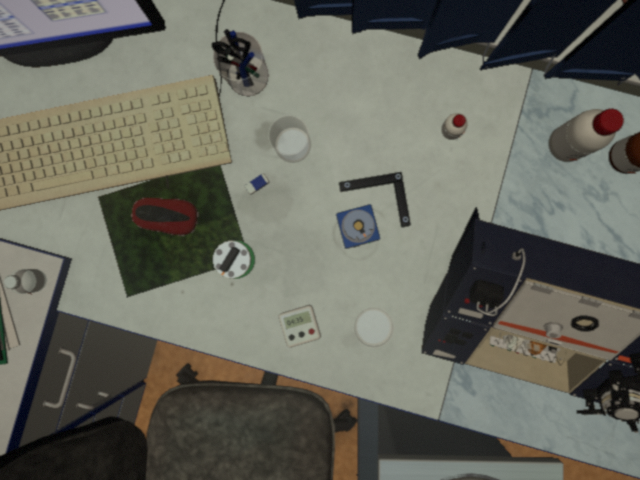

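```bash
cat > h.py <<'E'
from rig import sense, grab_frame, job, r
import cv2, numpy as np
def bp(f,u,v,z):
    d=f["T"][:3,:3]@np.linalg.inv(f["mtx"])@np.array([u,v,1.]); o=f["T"][:3,3]
    return o+d*(z-o[2])/d[2]
def pj(f,P):
    P=np.atleast_2d(np.asarray(P,float)); R=f["T"][:3,:3]; c=(P-f["T"][:3,3])@R
    q=c@f["mtx"].T; return q[:,:2]/q[:,2:]
def crop(f,name,u0,v0,w,h,s,marks=()):
    im=f["color"][:,:,::-1].copy()[v0:v0+h,u0:u0+w]; im=cv2.resize(im,None,fx=s,fy=s,interpolation=cv2.INTER_CUBIC)
    for k in range((u0//10+1)*10,u0+w,10):
        x=int((k-u0+.5)*s); cv2.line(im,(x,0),(x,10 if k%50 else 22),(0,255,255),1)
        if k%50==0: cv2.putText(im,str(k),(x,34),0,.4,(0,0,255),1)
    for k in range((v0//10+1)*10,v0+h,10):
        y=int((k-v0+.5)*s); cv2.line(im,(0,y),(10 if k%50 else 22,y),(0,255,255),1)
        if k%50==0: cv2.putText(im,str(k),(24,y),0,.4,(0,0,255),1)
    for p in marks:
        cv2.circle(im,(int((p[0]-u0+.5)*s),int((p[1]-v0+.5)*s)),2,(0,255,0),-1)
    cv2.imwrite("pics/"+name,im)
E
python3 - <<'E'
from h import *
f=grab_frame("top"); crop(f,"t1.png",330,160,90,90,6.5); crop(f,"t2.png",200,225,70,70,8)
f=grab_frame("side"); crop(f,"s1.png",265,220,80,65,9); crop(f,"s2.png",275,315,65,65,9)
E
```

```text
(no output)
```

View pics/t1.png

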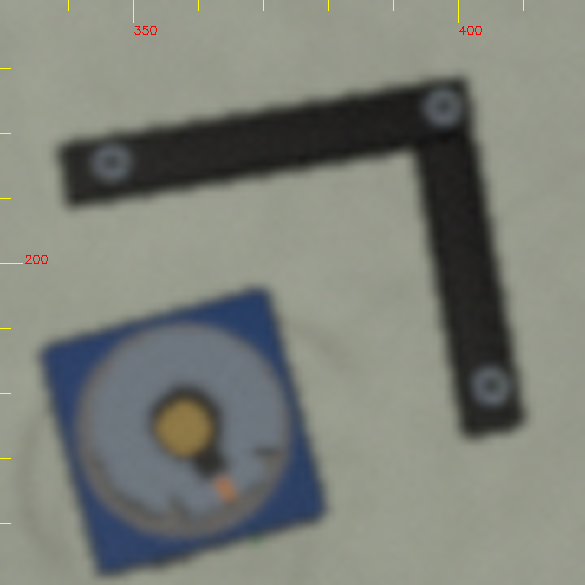

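View pics/t2.png

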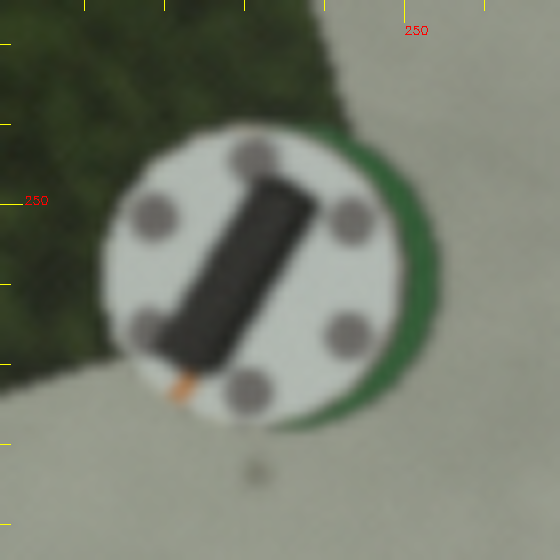

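View pics/s1.png

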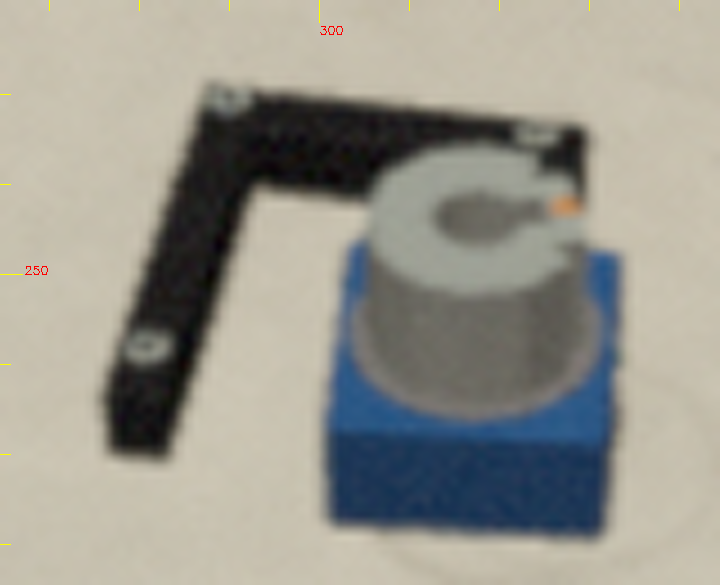

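View pics/s2.png

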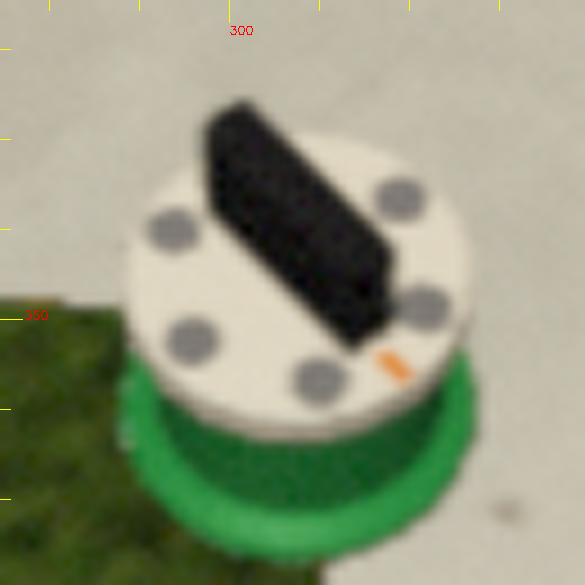

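```bash
cat > m1.py <<'E'
from h import *
from scipy.optimize import least_squares
t=grab_frame("top"); s=grab_frame("side")
T=lambda x,y:(330+x/6.5-.5,160+y/6.5-.5)
T2=lambda x,y:(200+x/8-.5,225+y/8-.5)
S=lambda x,y:(265+x/9-.5,220+y/9-.5)
S2=lambda x,y:(275+x/9-.5,315+y/9-.5)
yaw=lambda a,b:np.arctan2(b[1]-a[1],b[0]-a[0])
print("hub top",bp(t,*T(185,422),68),"side",bp(s,*S(476,219),68))
a=bp(t,*T(185,422),68);b=bp(t,*T(226,490),68);print("hub xaxis yaw",yaw(b,a))
# dock
p=[bp(t,*T(70,207),0),bp(t,*T(415,150),0),bp(t,*T(465,437),0)]
print("dock inner",p,"y-dir yaw-90",yaw(p[1],p[0])-np.pi/2,"x yaw",yaw(p[2],p[1]), "len",np.linalg.norm(p[0]-p[1]),np.linalg.norm(p[2]-p[1]))
ps=[bp(s,*S(255,182),0)]; print("side inner corner top z22?",bp(s,*S(255,182),22),ps)
d=[bp(t,*T(*q),34) for q in[(40,350),(265,290),(327,515),(102,575)]]
print("drive",np.mean(d,0),[yaw(d[1],d[0])-np.pi/2,yaw(d[2],d[1]),yaw(d[3],d[0]),yaw(d[2],d[3])-np.pi/2],[np.linalg.norm(d[i]-d[i-1]) for i in range(4)])
# rotor
c=bp(t,*T2(253,276),44);g=bp(t,*T2(238,274),70);o=bp(t,*T2(182,388),44)
print("disc",c,"bar",g,"yaw",yaw(o,c))
print("side bar", bp(s,*S2(300,225),70), "disc",bp(s,*S2(298,280),44))
E
python3 m1.py
```

```text
hub top [556.44775717 200.00634791  68.        ] side [556.10826769 199.23587455  68.        ]
hub xaxis yaw 0.5501442090652441
dock inner [array([619.7376343 , 230.42723477,   0.        ]), array([636.18546946, 136.04667636,   0.        ]), array([557.5167877 , 122.00294987,   0.        ])] y-dir yaw-90 0.17253866144579066 x yaw 0.17665647151592057 len 95.80303276864014 79.9123754098544
side inner corner top z22? [627.48861204 155.08191606  22.        ] [array([637.61245706, 131.61063715,   0.        ])]
drive [555.94192122 199.58903887  34.        ] [np.float64(0.2703624528031898), np.float64(0.27514877253422976), np.float64(0.27864863043651306), np.float64(0.271112047949291)] [np.float64(61.70444527554374), np.float64(61.53047264217775), np.float64(61.65707229074611), np.float64(61.31431105973696)]
disc [497.02282321 414.57745575  44.        ] bar [497.40556801 412.30967713  70.        ] yaw -0.5502718131060295
side bar [492.3960059  424.01514059  70.        ] disc [495.53660615 417.30412649  44.        ]
```

```bash
cat > goto.py <<'E'
# usage: goto.py x y z yaw  -> tool-frame delta remaining (turn as rotvec incl. level), mm
from rig import sense
import sys, numpy as np
from scipy.spatial.transform import Rotation as Ro
s=sense(); R=Ro.from_euler('xyz',s["tcp_rot"])
x,y,z,w=map(float,sys.argv[1:5])
G=Ro.from_euler('xyz',[np.pi,0,w])
print("pos",s["eef_pos"].round(1),"rot",s["tcp_rot"].round(3),"F",s["contact_force"].round(1),"open",round(s["opening"],3),"t",round(s["clock"],2),"q",s["qpos"].round(2))
print("turn",(R.inv()*G).as_rotvec().round(3),"shift now",R.inv().apply(np.array([x,y,z])-s["eef_pos"]).round(1),"shift after turn",G.inv().apply(np.array([x,y,z])-s["eef_pos"]).round(1))
E
python3 -m creep '[[0,0,0,-33,-20.1,0,0],[0,0,0,-33,-20.1,0,0],[0,0,0,-33,-20.1,0,0],[0,0,0,-33,-20.1,0,0],[0,0,0,-33,-20.1,0,0],[0,0,0,-33,-20.1,0,0],[0,0,0,-33,-20.1,0,0],[0,0,0,-33,-20.1,0,0],[0,0,0,-33,-20.1,0,0],[0,0,0,-33,-20.1,0,0]]' 40
python3 goto.py 556.2 199.7 260 3.415
```

```text
clock: 1.13
eef_pos: [425.0, 330.1, 403.6]
tcp_rot: [3.138, -0.001, 2.919]
contact_force: [1.1, 1.3, -0.1]
opening: 1.0
pos [425.  330.1 403.6] rot [ 3.138e+00 -1.000e-03  2.919e+00] F [ 1.1  1.3 -0.1] open 1.0 t 1.13 q [ 0.66  0.22  1.82  0.    1.1  -0.69]
turn [ 0.004  0.    -0.496] shift now [-156.8  -98.8  143.1] shift after turn [ -91.1 -160.9  143.6]
```

```bash
python3 -m creep '[[0,0,-0.124,0,0,0,0],[0,0,-0.124,0,0,0,0],[0,0,-0.124,0,0,0,0],[0,0,-0.124,0,0,0,0],[0,0,0,-18,-32,10,0],[0,0,0,-18,-32,10,0],[0,0,0,-18,-32,20,0],[0,0,0,-18,-32,30,0],[0,0,0,-18,-32,30,0],[0,0,0,0,0,20,0]]' 40
python3 goto.py 556.2 199.7 260 3.415
python3 - <<'E'
from h import *
f=grab_frame("top"); crop(f,"t3.png",300,150,120,120,5); f=grab_frame("side"); crop(f,"s3.png",220,160,160,130,5)
E
```

```text
clock: 1.97
eef_pos: [562.8, 198.8, 294.0]
tcp_rot: [3.137, 0.018, -2.851]
contact_force: [-0.3, -0.1, 0.1]
opening: 1.002
pos [562.8 198.8 294. ] rot [ 3.137  0.018 -2.851] F [-0.3 -0.1  0.1] open 1.002 t 1.97 q [ 0.34  0.43  1.79  0.01  0.9  -1.53]
turn [0.005 0.018 0.017] shift now [ 6.7  2.6 33.9] shift after turn [ 6.1  2.6 34. ]
```

View pics/t3.png

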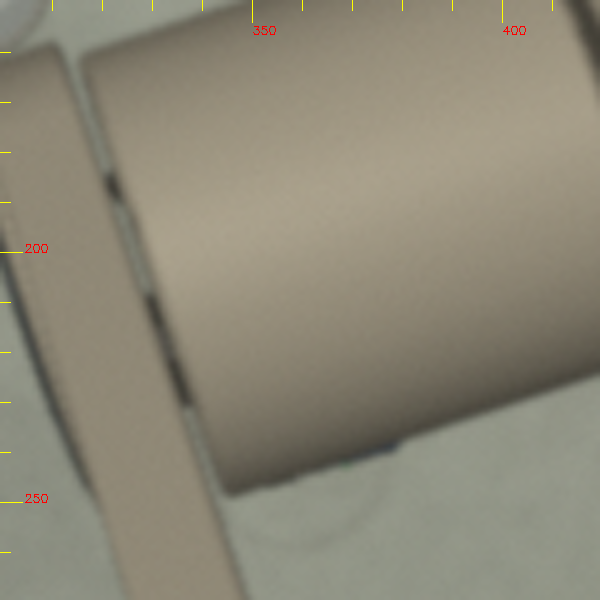

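View pics/s3.png

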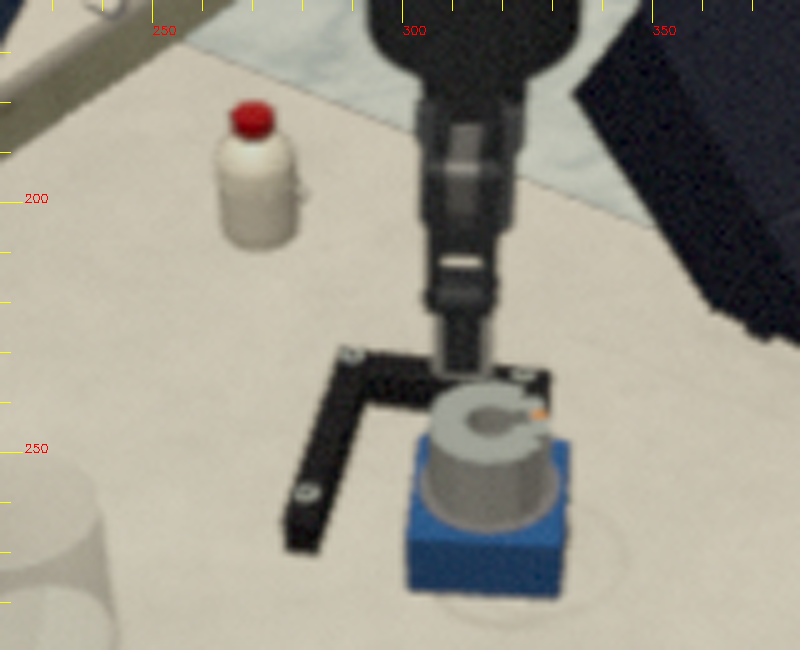

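```bash
python3 -m creep '[[0.005,0.018,0.017,0,0,0,0],[0,0,0,6,2.6,10,0],[0,0,0,0,0,17,0],[0,0,0,0,0,0,0]]'
python3 goto.py 556.2 199.7 214 3.415
```

```text
clock: 2.4
eef_pos: [551.0, 203.8, 267.6]
tcp_rot: [3.141, -0.007, -2.869]
contact_force: [-1.1, 0.2, -0.2]
opening: 1.001
pos [551.  203.8 267.6] rot [ 3.141 -0.007 -2.869] F [-1.1  0.2 -0.2] open 1.001 t 2.4 q [ 0.35  0.46  1.82  0.    0.87 -1.49]
turn [ 0.001 -0.007 -0.001] shift now [-4.3 -5.4 53.5] shift after turn [-3.9 -5.4 53.6]
```

```bash
python3 -m creep '[[0,-0.007,0,-4,-5.4,0,0],[0,0,0,0,0,0,0],[0,0,0,0,0,18,0],[0,0,0,0,0,0,0]]'
python3 goto.py 556.2 199.7 214 3.415
```

```text
clock: 2.73
eef_pos: [556.3, 202.2, 254.0]
tcp_rot: [3.14, 0.006, -2.865]
contact_force: [-0.0, -0.7, -0.1]
opening: 1.0
pos [556.3 202.2 254. ] rot [ 3.14   0.006 -2.865] F [-0.  -0.7 -0.1] open 1.0 t 2.73 q [ 0.35  0.48  1.82  0.    0.83 -1.5 ]
turn [0.002 0.006 0.003] shift now [ 1.  -2.4 40. ] shift after turn [ 0.7 -2.4 40. ]
```

```bash
python3 -m creep '[[0,0.006,0.003,0.7,-2.4,10,0],[0,0,0,0,0,0,0],[0,0,0,0,0,14,0],[0,0,0,0,0,8,0],[0,0,0,0,0,4,0],[0,0,0,0,0,0,0],[0,0,0,0,0,0,0]]'
python3 goto.py 556.2 199.7 214 3.415
python3 - <<'E'
from h import *
f=grab_frame("side"); crop(f,"s4.png",260,180,100,110,6)
E
```

```text
clock: 3.32
eef_pos: [558.1, 200.4, 221.1]
tcp_rot: [3.14, 0.005, -2.868]
contact_force: [0.5, -0.6, -0.2]
opening: 1.004
pos [558.1 200.4 221.1] rot [ 3.14   0.005 -2.868] F [ 0.5 -0.6 -0.2] open 1.004 t 3.32 q [ 0.34  0.53  1.83  0.    0.77 -1.5 ]
turn [0.002 0.005 0.   ] shift now [ 2.  -0.2  7.1] shift after turn [ 2.  -0.1  7.1]
```

View pics/s4.png

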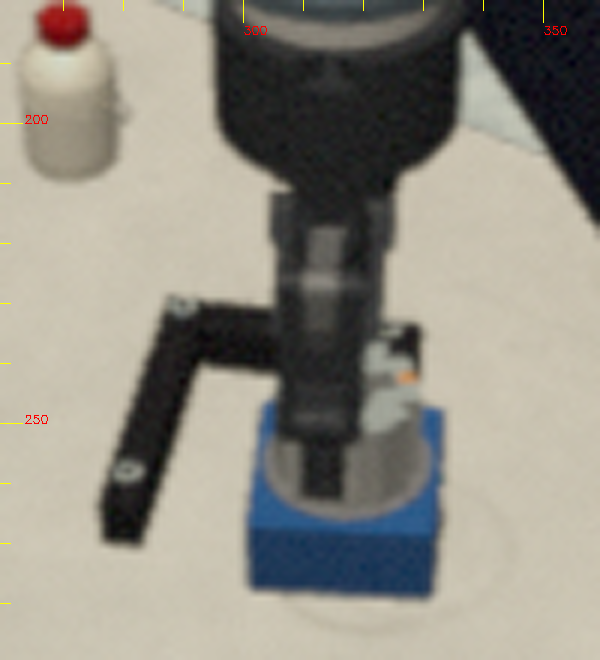

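```bash
python3 - <<'E'
from h import *
f=grab_frame("side"); a=.2735
for d in (0,50):
  for z in (45,68): print(d,z,pj(f,[557-np.sin(a)*d,200+np.cos(a)*d,z]))
E
python3 -m creep '[[0,0.005,0,-1,0,5,0],[0,0,0,0,0,0,0],[0,0,0,0,0,0,0]]'
python3 goto.py 556.2 199.7 214 3.415
```

```text
0 45 [[316.79098147 252.59047574]]
0 68 [[316.83328538 243.97237285]]
50 45 [[315.00334393 270.05772902]]
50 68 [[315.01687342 261.36880319]]
clock: 3.67
eef_pos: [559.6, 200.9, 217.0]
tcp_rot: [3.139, 0.002, -2.868]
contact_force: [0.3, 0.4, 0.2]
opening: 0.999
pos [559.6 200.9 217. ] rot [ 3.139e+00  2.000e-03 -2.868e+00] F [0.3 0.4 0.2] open 0.999 t 3.67 q [ 0.34  0.54  1.83  0.    0.77 -1.5 ]
turn [0.002 0.002 0.   ] shift now [ 3.6 -0.2  3. ] shift after turn [ 3.6 -0.2  3. ]
```

```bash
python3 -m creep '[[0,0,0,3.6,-0.2,3,0],[0,0,0,0,0,0,0],[0,0,0,0,0,0,0.6],[0,0,0,0,0,0,0.6],[0,0,0,0,0,0,0.6],[0,0,0,0,0,0,0.6]]' 40
python3 goto.py 556.2 199.7 214 3.415
```

```text
clock: 4.17
eef_pos: [555.7, 199.7, 214.2]
tcp_rot: [3.139, 0.002, -2.868]
contact_force: [-0.8, 1.3, 1.9]
opening: 0.563
pos [555.7 199.7 214.2] rot [ 3.139e+00  2.000e-03 -2.868e+00] F [-0.8  1.3  1.9] open 0.563 t 4.17 q [ 0.34  0.54  1.84  0.    0.76 -1.5 ]
turn [ 0.002  0.002 -0.   ] shift now [-0.5 -0.1  0.2] shift after turn [-0.5 -0.1  0.2]
```

```bash
python3 -m creep '[[0,0,0.05,0,0,0,0.6],[0,0,0.05,0,0,0,0.6],[0,0,0,0,0,0,0.6],[0,0,0,0,0,0,0.6]]'
python3 goto.py 595.6 164.4 214 3.316
```

```text
clock: 4.5
eef_pos: [555.6, 199.7, 214.2]
tcp_rot: [3.139, 0.001, -2.971]
contact_force: [0.0, 0.1, -0.0]
opening: 0.564
pos [555.6 199.7 214.2] rot [ 3.139e+00  1.000e-03 -2.971e+00] F [ 0.   0.1 -0. ] open 0.564 t 4.5 q [ 0.34  0.54  1.84  0.    0.76 -1.4 ]
turn [ 0.003  0.001 -0.003] shift now [-33.4 -41.6   0.1] shift after turn [-33.3 -41.7   0.2]
```

```bash
python3 -m creep '[[0,0,0,-5,-7,0,0.6],[0,0,0,-6,-8,0,0.6],[0,0,0,-6,-8,0,0.6],[0,0,0,-6,-7,0,0.6],[0,0,0,-4,-4,0,0.6],[0,0,0,0,0,0,0.6],[0,0,0,0,0,0,0.6]]'
python3 goto.py 595.6 164.4 214 3.316
python3 - <<'E'
from h import *
f=grab_frame("side"); crop(f,"s5.png",260,180,100,110,6)
f=grab_frame("top"); crop(f,"t5.png",330,150,100,100,6)
E
```

```text
clock: 5.08
eef_pos: [586.4, 171.9, 214.2]
tcp_rot: [3.135, -0.006, -2.961]
contact_force: [-1.9, 2.7, 1.6]
opening: 0.562
pos [586.4 171.9 214.2] rot [ 3.135 -0.006 -2.961] F [-1.9  2.7  1.6] open 0.562 t 5.08 q [ 0.28  0.56  1.79  0.01  0.79 -1.48]
turn [ 0.007 -0.006  0.006] shift now [-7.8 -9.   0.1] shift after turn [-7.8 -9.   0.2]
```

View pics/s5.png

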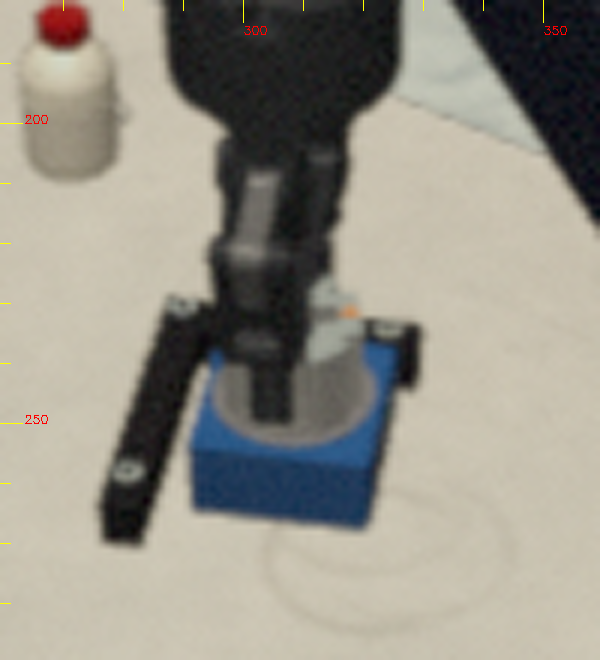

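```bash
python3 -m creep '[[0.006,-0.006,0.006,-3,-4,0,0.6],[0,0,0,-3,-4,0,0.6],[0,0,0,-3,-3,0,0.6],[0,0,0,0,0,0,0.6],[0,0,0,0,0,0,0.6]]'
python3 goto.py 599.1 162 214 3.316
```

```text
clock: 5.6
eef_pos: [595.6, 163.8, 214.2]
tcp_rot: [3.14, -0.003, -2.965]
contact_force: [-2.7, 1.3, 1.2]
opening: 0.564
pos [595.6 163.8 214.2] rot [ 3.140e+00 -3.000e-03 -2.965e+00] F [-2.7  1.3  1.2] open 0.564 t 5.6 q [ 0.27  0.57  1.78  0.    0.8  -1.48]
turn [ 0.002 -0.003  0.002] shift now [-3.1 -2.4  0.2] shift after turn [-3.1 -2.4  0.2]
```

```bash
python3 -m creep '[[0,0,0,-3,0,0,0.6],[0,0,0,0,0,0,0.6]]'; python3 -m creep '[[0,0,0,-2,0,0,0.6],[0,0,0,0,0,0,0.6]]'; python3 -m creep '[[0,0,0,0,-2,0,0.6],[0,0,0,0,0,0,0.6]]';  python3 goto.py 599.1 162 214 3.316
```

```text
clock: 5.77
eef_pos: [596.8, 164.0, 214.3]
tcp_rot: [3.14, -0.009, -2.965]
contact_force: [1.4, 0.7, -5.9]
opening: 0.563
clock: 5.93
eef_pos: [597.6, 164.2, 214.4]
tcp_rot: [3.14, -0.013, -2.965]
contact_force: [-0.2, -0.4, -3.3]
opening: 0.559
clock: 6.1
eef_pos: [597.9, 162.9, 214.3]
tcp_rot: [3.139, -0.013, -2.965]
contact_force: [-3.1, -0.6, 3.6]
opening: 0.564
pos [597.9 162.9 214.3] rot [ 3.139 -0.013 -2.965] F [-3.1 -0.6  3.6] open 0.564 t 6.1 q [ 0.26  0.58  1.77  0.01  0.81 -1.49]
turn [ 0.003 -0.013  0.002] shift now [-1.  -1.1  0.2] shift after turn [-1.  -1.1  0.3]
```

```bash
python3 -m creep '[[0,-0.01,0,-4,0,0,0.6],[0,0,0,-4,0,0,0.6]]'; python3 -m creep '[[0,0,0,-4,-4,0,0.6],[0,0,0,-4,-4,0,0.6]]'; python3 -m creep '[[0,0,0,-4,-5,0,0.6],[0,0,0,-4,-5,0,0.6]]';  python3 goto.py 599.1 162 214 3.316
python3 - <<'E'
from h import *
f=grab_frame("side"); crop(f,"s6.png",260,200,80,80,8)
f=grab_frame("top"); crop(f,"t6.png",330,150,100,100,6)
E
```

```text
clock: 6.27
eef_pos: [601.9, 163.7, 214.9]
tcp_rot: [3.139, -0.015, -2.965]
contact_force: [-13.5, -0.3, 8.3]
opening: 0.566
clock: 6.43
eef_pos: [605.1, 161.7, 214.8]
tcp_rot: [3.129, -0.031, -2.969]
contact_force: [-23.4, 25.4, 16.1]
opening: 0.562
clock: 6.6
eef_pos: [608.3, 159.7, 214.9]
tcp_rot: [3.116, -0.048, -2.971]
contact_force: [-23.3, 26.2, 17.5]
opening: 0.565
pos [608.3 159.7 214.9] rot [ 3.116 -0.048 -2.971] F [-23.3  26.2  17.5] open 0.565 t 6.6 q [ 0.25  0.59  1.73  0.04  0.86 -1.52]
turn [ 0.026 -0.048 -0.004] shift now [8.6 3.8 1.4] shift after turn [8.6 3.8 0.9]
```

View pics/s6.png

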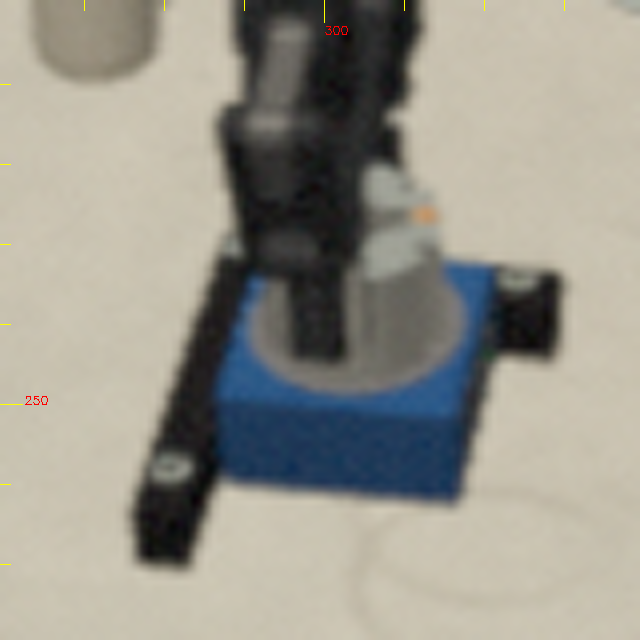

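View pics/t6.png

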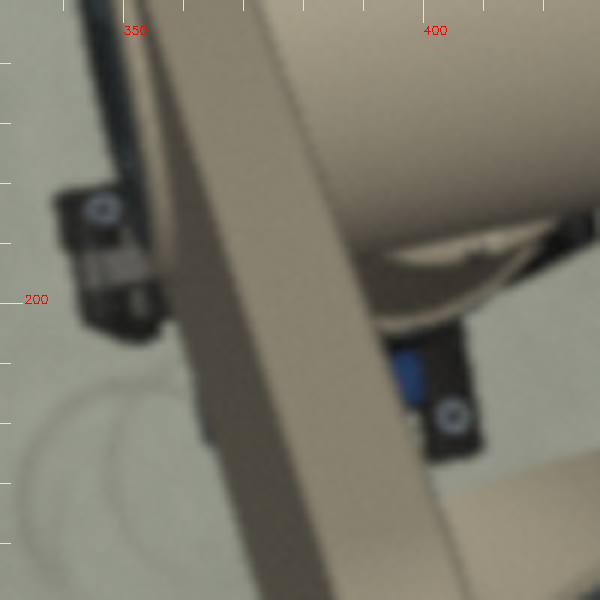

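```bash
cat > gp.py <<'E'
from rig import sense
import numpy as np
from scipy.spatial.transform import Rotation as Ro
s=sense(); R=Ro.from_euler('xyz',s["tcp_rot"]); print("grasp pt",(s["eef_pos"]+R.apply([0,0,155])).round(1))
E
python3 gp.py; python3 -m creep '[[0.026,-0.048,-0.004,8,3.5,0.5,0.6],[0,0,0,0,0,0,0.6],[0,0,0,0,0,0,0.6]]'; python3 gp.py; python3 goto.py 600 162.5 214 3.316
```

```text
grasp pt [600.3 162.4  60.2]
clock: 6.95
eef_pos: [597.3, 164.2, 214.2]
tcp_rot: [3.14, -0.003, -2.965]
contact_force: [0.9, -2.4, -0.6]
opening: 0.564
grasp pt [596.8 164.3  59.2]
pos [597.3 164.2 214.2] rot [ 3.140e+00 -3.000e-03 -2.965e+00] F [ 0.9 -2.4 -0.6] open 0.564 t 6.95 q [ 0.27  0.57  1.77  0.    0.8  -1.48]
turn [ 0.001 -0.003  0.002] shift now [-2.3 -2.2  0.2] shift after turn [-2.4 -2.2  0.2]
```

```bash
python3 -m creep '[[0,-0.005,0,-3.5,-3,0,0.6],[0,0,0,0,0,0,0.6]]'; python3 gp.py; python3 -m creep '[[0.005,-0.01,0,-3,-3,0,0.6],[0.005,-0.01,0,-3,-3,0,0.6]]'; python3 gp.py; python3 goto.py 600 162.5 214 3.316
```

```text
clock: 7.12
eef_pos: [599.5, 162.8, 214.4]
tcp_rot: [3.137, -0.005, -2.966]
contact_force: [-1.5, 0.5, -1.7]
opening: 0.561
grasp pt [598.6 163.4  59.4]
clock: 7.28
eef_pos: [600.3, 162.1, 214.3]
tcp_rot: [3.136, -0.006, -2.972]
contact_force: [-30.3, 27.7, 23.9]
opening: 0.562
grasp pt [599.3 162.8  59.3]
pos [600.3 162.1 214.3] rot [ 3.136 -0.006 -2.972] F [-30.3  27.7  23.9] open 0.562 t 7.28 q [ 0.26  0.58  1.77  0.01  0.8  -1.49]
turn [ 0.006 -0.006 -0.004] shift now [0.2 0.5 0.3] shift after turn [0.2 0.5 0.3]
```

```bash
python3 -m creep '[[0,0,0,0,0,0,0.6],[0,0,0,0,0,0,0.6]]'; python3 gp.py; python3 -m creep '[[0,0,0,0,0,0,0.3],[0,0,0,0,0,0,0],[0,0,0,0,0,0,0],[0,0,0,0,0,-15,0],[0,0,0,0,0,-30,0],[0,0,0,0,0,-35,0],[0,0,0,0,0,-35,0],[0,0,0,30,25,-30,0],[0,0,0,30,25,-30,0],[0,0,0,30,30,0,0]]';python3 goto.py 497 413 225 2.59;python3 - <<'E'
from h import *
f=grab_frame("side"); crop(f,"s7.png",260,200,80,80,8)
f=grab_frame("top"); crop(f,"t7.png",330,150,100,100,6)
E
```

```text
clock: 7.45
eef_pos: [599.5, 163.1, 214.5]
tcp_rot: [3.134, -0.009, -2.971]
contact_force: [-0.0, -0.5, -1.2]
opening: 0.563
grasp pt [597.9 164.1  59.5]
clock: 8.28
eef_pos: [516.9, 214.6, 387.5]
tcp_rot: [3.136, 0.001, -2.982]
contact_force: [1.6, 1.4, 1.0]
opening: 1.0
pos [516.9 214.6 387.5] rot [ 3.136e+00  1.000e-03 -2.982e+00] F [1.6 1.4 1. ] open 1.0 t 8.28 q [ 0.39  0.27  1.79  0.01  1.08 -1.34]
turn [ 0.006 -0.001  0.711] shift now [-11.7 198.1 163.6] shift after turn [120.9 158.6 162.5]
```

View pics/s7.png

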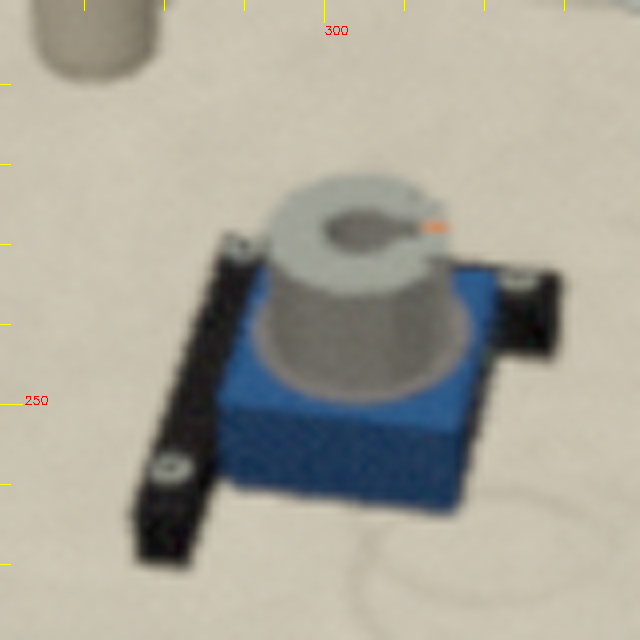

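View pics/t7.png

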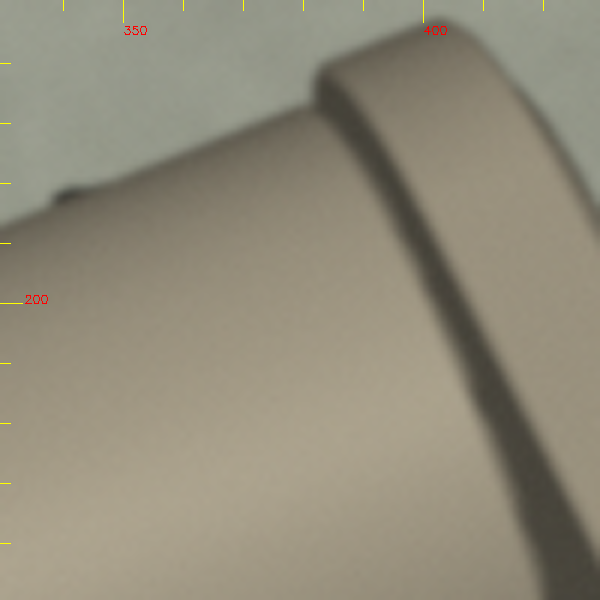

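```bash
python3 -m creep '[[0,0,0.118,0,0,0,0],[0,0,0.118,0,0,0,0],[0,0,0.118,0,0,0,0],[0,0,0.118,0,0,0,0],[0,0,0.118,0,0,0,0],[0,0,0.118,0,0,0,0],[0,0,0,24,32,0,0],[0,0,0,24,32,0,0],[0,0,0,24,32,0,0],[0,0,0,24,32,0,0]]';python3 goto.py 497 413 300 2.59;python3 - <<'E'
from h import *
f=grab_frame("top"); crop(f,"t8.png",330,150,100,100,6)
E
```

```text
clock: 9.22
eef_pos: [507.7, 372.0, 386.1]
tcp_rot: [3.138, 0.001, 2.55]
contact_force: [0.7, -0.5, 0.2]
opening: 1.002
pos [507.7 372.  386.1] rot [3.138e+00 1.000e-03 2.550e+00] F [ 0.7 -0.5  0.2] open 1.002 t 9.22 q [ 0.63  0.38  1.64 -0.    1.12 -0.35]
turn [ 0.003  0.001 -0.04 ] shift now [31.9 27.8 86.1] shift after turn [30.6 29.3 86.1]
```

View pics/t8.png

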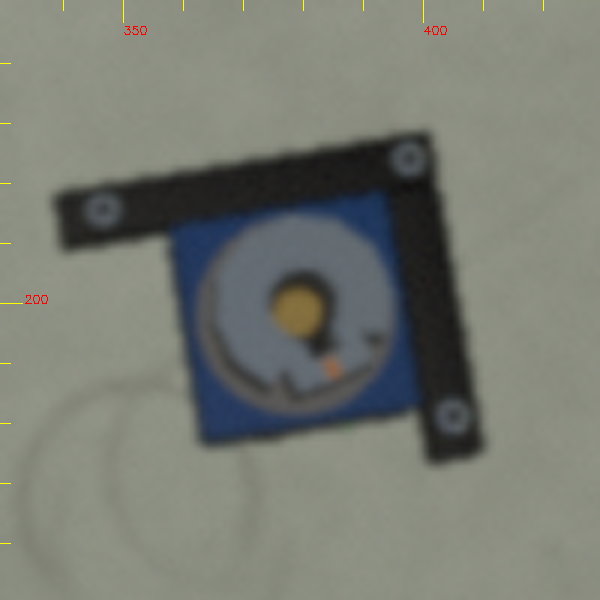

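```bash
cat > dk.py <<'E'
from h import *
f=grab_frame("top"); th=.1745
T=lambda p:(330+p[0]/6-.5,150+p[1]/6-.5)
c,s=np.cos(th),np.sin(th); D=np.array([[c,-s],[s,c]]); o=np.array([599.1,162.0])
loc=lambda P:(D.T@(P[:2]-o)).round(1)
for n,p in dict(BL=(203,445),BR=(420,408),TL=(170,230)).items():
    print(n,[loc(bp(f,*T(p),z)) for z in(0,34)])
print("hub", loc(bp(f,*T((302,303)),68)),"orange",loc(bp(f,*T((333,369)),68)))
yaw=lambda a,b:np.arctan2(b[1]-a[1],b[0]-a[0])
a=bp(f,*T((203,445)),0)
print(yaw(a,bp(f,*T((170,230)),0)), yaw(bp(f,*T((420,408)),0),a)-np.pi/2)
# grid of docked model for overlay
im=[]
for z in(0,34):
    im+= [pj(f,[*(o+D@np.array(q)),z])[0] for q in[(-32,-32),(32,-32),(32,32),(-32,32)]]
im+=[pj(f,[*(o+D@np.array(q)),22])[0] for q in[(32,80),(-48,-32),(32,-32)]]
im+=[pj(f,[*(o),68])[0]]
crop(f,"t9.png",340,165,75,75,8,im)
E
python3 dk.py
```

```text
BL [array([-31.5,  32.8]), array([-33.6,  34.4])]
BR [array([-31.3, -32.3]), array([-33.3, -28.5])]
TL [array([33.2, 31.9]), array([28.9, 33.4])]
hub [-1.4  2.5] orange [-20.8  -2.9]
0.16000927378842195 0.17877947417962137
```

View pics/t9.png

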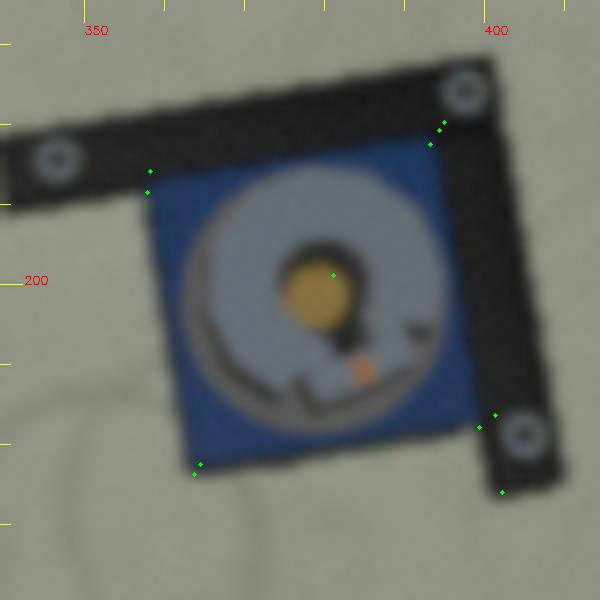

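```bash
python3 goto.py 542 152.5 300 3.316
```

```text
pos [507.4 375.5 386. ] rot [3.136 0.    2.555] F [ 0.2 -1.   0.5] open 1.001 t 9.32 q [ 0.63  0.38  1.64  0.    1.12 -0.35]
turn [ 0.005  0.003 -0.761] shift now [-152.2 -167.    85.1] shift after turn [   4.6 -225.6   86. ]
```

```bash
python3 -m creep '[[0,0,-0.12,0,0,0,1],[0,0,-0.124,0,0,0,1],[0,0,-0.124,0,0,0,1],[0,0,-0.124,0,0,0,1],[0,0,-0.124,0,0,0,1],[0,0,-0.124,0,0,0,1],[0,0,0,0,-38,0,1],[0,0,0,0,-38,0,1],[0,0,0,0,-38,0,1],[0,0,0,0,-38,10,1]]';python3 -m creep '[[0,0,0,0,-34,20,1],[0,0,0,0,0,20,1],[0,0,0,0,0,15,1],[0,0,0,0,0,0,1]]';python3 goto.py 542 152.5 190 3.316
```

```text
clock: 10.15
eef_pos: [539.8, 224.7, 373.9]
tcp_rot: [3.138, 0.012, -2.963]
contact_force: [1.9, -0.4, 0.1]
opening: 0.0
clock: 10.48
eef_pos: [549.5, 178.5, 316.6]
tcp_rot: [-3.142, 0.015, -2.971]
contact_force: [-0.2, 0.7, 0.9]
opening: -0.002
pos [549.5 178.5 316.6] rot [-3.142  0.015 -2.971] F [-0.2  0.7  0.9] open -0.002 t 10.48 q [ 0.31  0.38  1.82 -0.    0.93 -1.43]
turn [-0.     0.015 -0.004] shift now [ 13.7 -24.3 126.4] shift after turn [ 11.9 -24.3 126.6]
```

```bash
python3 -m creep '[[0,0.015,-0.004,0,0,0,1],[0,0,0,12,-24,0,1],[0,0,0,0,0,0,1],[0,0,0,0,0,25,1],[0,0,0,0,0,25,1],[0,0,0,0,0,0,1]]';python3 goto.py 542 152.5 190 3.316
```

```text
clock: 10.98
eef_pos: [545.4, 151.9, 270.8]
tcp_rot: [3.141, 0.005, -2.966]
contact_force: [-2.4, -0.3, 0.2]
opening: 0.003
pos [545.4 151.9 270.8] rot [ 3.141  0.005 -2.966] F [-2.4 -0.3  0.2] open 0.003 t 10.98 q [ 0.27  0.42  1.87 -0.    0.84 -1.48]
turn [0.    0.005 0.001] shift now [ 3.7  1.2 80.8] shift after turn [ 3.3  1.2 80.8]
```

```bash
python3 -m creep '[[0,0.005,0,4,1,20,1],[0,0,0,0,0,0,1],[0,0,0,0,0,25,1],[0,0,0,0,0,25,1],[0,0,0,0,0,8,1],[0,0,0,0,0,0,1],[0,0,0,0,0,0,1]]';python3 goto.py 542 152.5 188 3.316
python3 - <<'E'
from h import *
f=grab_frame("side"); crop(f,"s10.png",260,190,100,100,7)
E
```

```text
clock: 11.57
eef_pos: [547.9, 156.1, 202.1]
tcp_rot: [3.14, 0.01, -2.962]
contact_force: [0.7, 0.4, 0.7]
opening: -0.001
pos [547.9 156.1 202.1] rot [ 3.14   0.01  -2.962] F [0.7 0.4 0.7] open -0.001 t 11.57 q [ 0.27  0.53  1.9   0.    0.7  -1.48]
turn [0.001 0.01  0.005] shift now [ 6.5 -2.5 14. ] shift after turn [ 6.4 -2.5 14.1]
```

View pics/s10.png

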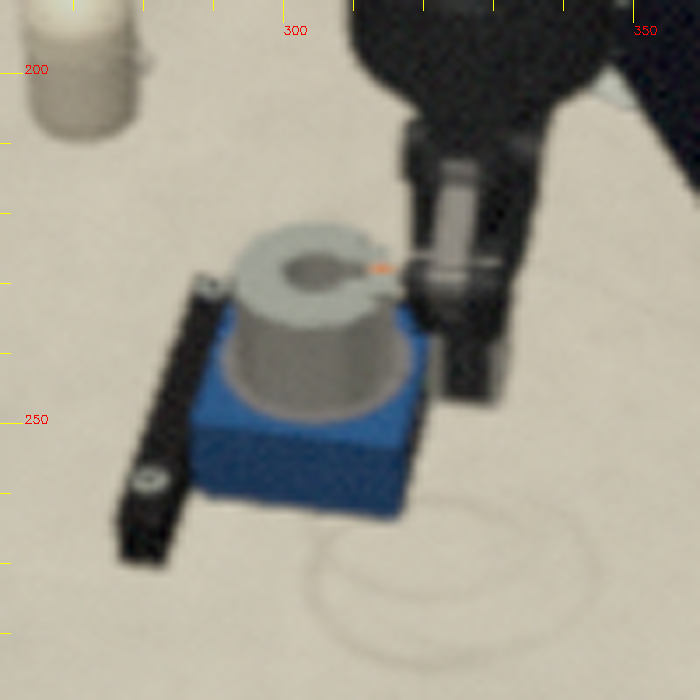

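```bash
python3 -m creep '[[0,0.01,0.005,3,-2.5,6,1],[0,0,0,0,0,4,1],[0,0,0,0,0,0,1],[0,0,0,-4,0,0,1],[0,0,0,-3,0,0,1],[0,0,0,0,0,0,1]]';python3 goto.py 542 152.5 188 3.316
```

```text
clock: 12.12
eef_pos: [553.7, 154.4, 196.0]
tcp_rot: [3.14, 0.003, -2.968]
contact_force: [-1.9, -0.4, -1.5]
opening: -0.002
pos [553.7 154.4 196. ] rot [ 3.140e+00  3.000e-03 -2.968e+00] F [-1.9 -0.4 -1.5] open -0.002 t 12.12 q [ 0.27  0.55  1.88  0.    0.71 -1.48]
turn [ 0.002  0.003 -0.001] shift now [11.9  0.2  8. ] shift after turn [11.9  0.2  8. ]
```

```bash
python3 -m creep '[[0,0,0,-3,0,0,1],[0,0,0,0,0,0,1]]';python3 -m creep '[[0,0,0,-3,0,0,1],[0,0,0,-3,0,0,1]]';python3 goto.py 542 152.5 188 3.316
```

```text
clock: 12.28
eef_pos: [554.6, 154.4, 195.6]
tcp_rot: [3.14, -0.005, -2.968]
contact_force: [-0.0, 0.1, -0.2]
opening: 0.002
clock: 12.45
eef_pos: [557.1, 154.8, 194.7]
tcp_rot: [3.141, -0.016, -2.968]
contact_force: [-12.9, -0.6, 8.9]
opening: -0.002
pos [557.1 154.8 194.7] rot [ 3.141 -0.016 -2.968] F [-12.9  -0.6   8.9] open -0.002 t 12.45 q [ 0.27  0.56  1.87  0.    0.73 -1.48]
turn [ 0.001 -0.016 -0.001] shift now [15.1  0.3  7. ] shift after turn [15.2  0.4  6.7]
```

```bash
python3 -m creep '[[0,-0.016,0,-3,0,0,1],[0,-0.005,0,-3,0,0,1]]';python3 goto.py 542 152.5 188 3.316;python3 -m creep '[[0,-0.01,0,-3,0,0,1],[0,-0.01,0,-3,0,0,1]]';python3 goto.py 542 152.5 188 3.316
```

```text
clock: 12.62
eef_pos: [556.8, 154.6, 193.2]
tcp_rot: [-3.141, -0.015, -2.969]
contact_force: [-9.0, -1.4, 6.4]
opening: 0.0
pos [556.8 154.6 193.2] rot [-3.141 -0.015 -2.969] F [-9.  -1.4  6.4] open 0.0 t 12.62 q [ 0.27  0.56  1.87  0.    0.73 -1.48]
turn [-0.    -0.015 -0.001] shift now [14.9  0.5  5.4] shift after turn [15.   0.5  5.2]
clock: 12.78
eef_pos: [556.7, 154.5, 191.7]
tcp_rot: [-3.14, -0.014, -2.969]
contact_force: [-16.6, -2.0, 11.8]
opening: 0.001
pos [556.7 154.5 191.7] rot [-3.14  -0.014 -2.969] F [-16.6  -2.   11.8] open 0.001 t 12.78 q [ 0.27  0.56  1.87  0.    0.72 -1.48]
turn [-0.001 -0.014 -0.002] shift now [14.8  0.6  4. ] shift after turn [14.9  0.6  3.7]
```

```bash
python3 -m creep '[[0,0,0,5,0,0,1],[0,-0.014,0,10,0,-5,1],[0,0,0,0,20,-5,1],[0,0,0,0,30,0,1],[0,0,0,0,10,0,1],[0,0,0,-15,0,0,1],[0,0,0,-25,0,0,1],[0,0,0,-12,0,0,1],[0,0,0,0,0,0,1],[0,0,0,0,0,0,1]]';python3 goto.py 589.2 218.1 190 3.316
```

```text
clock: 13.62
eef_pos: [585.7, 223.2, 203.1]
tcp_rot: [-3.141, 0.008, -2.967]
contact_force: [0.5, -0.6, -0.5]
opening: -0.003
pos [585.7 223.2 203.1] rot [-3.141  0.008 -2.967] F [ 0.5 -0.6 -0.5] open -0.003 t 13.62 q [ 0.36  0.6   1.76 -0.    0.77 -1.38]
turn [-0.     0.008  0.   ] shift now [-2.5 -5.6 13.2] shift after turn [-2.6 -5.6 13.1]
```

```bash
python3 -m creep '[[0,0.008,0,-2,-3,8,1],[0,0,0,0,-3,0,1],[0,0,0,0,-4,0,1],[0,0,0,0,-3,0,1],[0,0,0,0,0,0,1]]';python3 goto.py 589.2 218.1 190 3.316;python3 -m creep '[[0,0,0,0,-3,0,1],[0,0,0,0,-3,0,1]]';python3 goto.py 589.2 218.1 190 3.316
```

```text
clock: 14.03
eef_pos: [588.5, 213.8, 196.5]
tcp_rot: [3.133, 0.002, -2.971]
contact_force: [0.1, 1.2, 0.3]
opening: 0.001
pos [588.5 213.8 196.5] rot [ 3.133e+00  2.000e-03 -2.971e+00] F [0.1 1.2 0.3] open 0.001 t 14.03 q [ 0.34  0.61  1.77  0.01  0.77 -1.41]
turn [ 0.009  0.002 -0.003] shift now [-1.5  4.   6.6] shift after turn [-1.5  4.1  6.5]
clock: 14.2
eef_pos: [588.9, 209.3, 197.7]
tcp_rot: [3.129, 0.004, -2.971]
contact_force: [-3.9, 16.0, 8.3]
opening: -0.003
pos [588.9 209.3 197.7] rot [ 3.129  0.004 -2.971] F [-3.9 16.   8.3] open -0.003 t 14.2 q [ 0.34  0.6   1.77  0.02  0.76 -1.42]
turn [ 0.012  0.004 -0.004] shift now [-1.8  8.5  7.8] shift after turn [-1.8  8.6  7.7]
```

```bash
python3 -m creep '[[0.012,0.002,-0.004,0,-3,2,1],[0.005,0,0,0,-3,0,1]]';python3 gp.py;python3 -m creep '[[0.008,0,0,0,-4,0,1],[0.008,0,0,0,-4,0,1]]';python3 gp.py; python3 goto.py 589.2 218.1 190 3.316
```

```text
clock: 14.37
eef_pos: [589.3, 208.5, 199.0]
tcp_rot: [3.136, 0.006, -2.971]
contact_force: [-6.6, 17.1, 9.0]
opening: -0.002
grasp pt [590.1 209.5  44.1]
clock: 14.53
eef_pos: [589.7, 205.7, 202.2]
tcp_rot: [-3.141, 0.009, -2.974]
contact_force: [-10.5, 28.2, 15.2]
opening: 0.002
grasp pt [591.1 205.8  47.2]
pos [589.7 205.7 202.2] rot [-3.141  0.009 -2.974] F [-10.5  28.2  15.2] open 0.002 t 14.53 q [ 0.33  0.59  1.77 -0.    0.77 -1.4 ]
turn [-0.001  0.009 -0.007] shift now [-1.5 12.3 12.2] shift after turn [-1.7 12.3 12.2]
```

```bash
python3 -m creep '[[0,0,0,0,6,0,1],[0,0.005,0,0,20,-20,1],[0,0,0,10,35,-30,0.5],[0,0,0,10,38,-30,0],[0,0,0,10,38,-30,0],[0,0,0,10,35,0,0],[0,0,0,10,0,0,0]]';python3 goto.py 497 413 300 2.59;python3 dk.py;python3 - <<'E'
from h import *
f=grab_frame("side"); crop(f,"s11.png",260,200,80,80,8)
E
```

```text
clock: 15.12
eef_pos: [513.2, 356.5, 305.3]
tcp_rot: [-3.141, 0.0, -2.98]
contact_force: [-0.6, -0.4, -0.6]
opening: 0.71
pos [513.2 356.5 305.3] rot [-3.141  0.    -2.98 ] F [-0.6 -0.4 -0.6] open 0.71 t 15.12 q [ 0.6   0.46  1.72 -0.    0.97 -1.13]
turn [-0.001  0.     0.713] shift now [ 6.9 58.4  5.3] shift after turn [43.4 39.6  5.3]
BL [array([-31.5,  32.8]), array([-33.6,  34.4])]
BR [array([-31.3, -32.3]), array([-33.3, -28.5])]
TL [array([33.2, 31.9]), array([28.9, 33.4])]
hub [-1.4  2.5] orange [-20.8  -2.9]
0.16000927378842195 0.17877947417962137
```

View pics/t9.png

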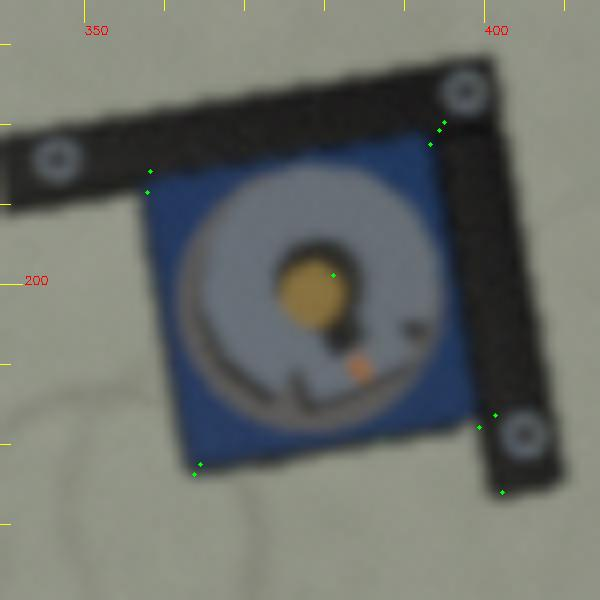

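View pics/s11.png

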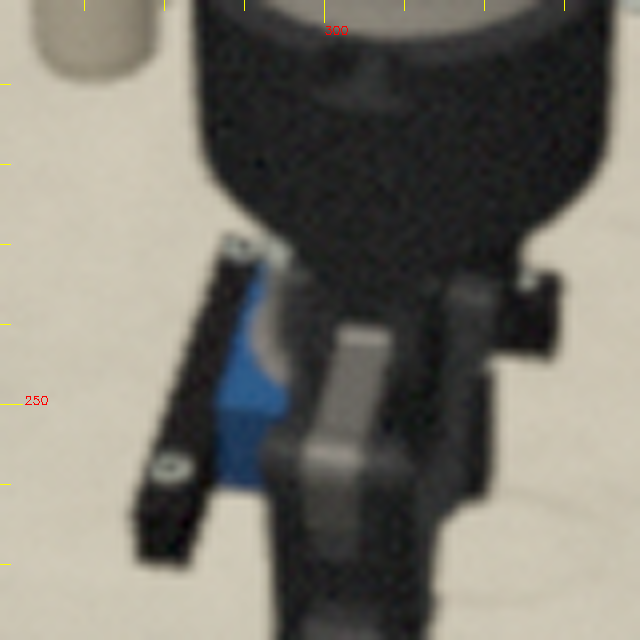

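```bash
cat > prof.py <<'E'
from h import *
def edge(f,img,o,th,z,axis,along,rng,chan,n=400):
    """sample profile along local axis (0=x,1=y), averaged over 'along' range of other axis; return half crossing positions"""
    c,s=np.cos(th),np.sin(th); D=np.array([[c,-s],[s,c]])
    t=np.linspace(*rng,n); a=np.linspace(*along,60)
    A,Tt=np.meshgrid(a,t); L=np.stack([Tt,A] if axis==0 else [A,Tt],-1).reshape(-1,2)
    P=np.c_[L@D.T+o,np.full(len(L),z)]; uv=pj(f,P).astype(np.float32)
    v=cv2.remap(img,uv[:,:1].copy(),uv[:,1:].copy(),cv2.INTER_LINEAR)
    v=v.reshape(n,60).mean(1); return t,v
def cross(t,v):
    h=(v.max()+v.min())/2 if False else (np.median(v[:40])+np.median(v[-40:]))/2
    k=np.where(np.diff(np.sign(v-h)))[0]
    return [round(float(t[i]+(h-v[i])/(v[i+1]-v[i])*(t[1]-t[0])),2) for i in k]
def ch(col):
    c=col.astype(np.float32); return c[:,:,2]-c[:,:,0], c.mean(2)
E
python3 - <<'E'
from prof import *
f=grab_frame("top"); im0=cv2.imread("pics/top0.png")[:,:,::-1].copy()
B0,G0=ch(im0); B,G=ch(f["color"])
# initial drive
o=np.array([556.2,199.8]); th=.2735
for nm,z,ax,al,r in[("x+ z34",34,0,(-22,22),(26,45)),("x- z0",0,0,(-22,22),(-45,-26)),("y- z34",34,1,(-22,22),(-45,-26)),("y+ z0",0,1,(-22,22),(26,45))]:
    res=[]
    for a in((-28,-8),(-10,10),(8,28)): res.append(cross(*edge(f,B0,o,th,z,ax,a,r,0)))
    print("init",nm,res)
o=np.array([599.1,162.]); th=.1745
for nm,I in(("init",G0),("now",G)):
  print(nm,"dock outer x+ z22",[cross(*edge(f,I,o,th,22,0,a,(42,56),0)) for a in((-45,-20),(-15,10),(15,40),(40,60))])
  print(nm,"dock outer y- z22",[cross(*edge(f,I,o,th,22,1,a,(-56,-42),0)) for a in((-45,-25),(-20,0),(5,25),(25,45))])
  print(nm,"dock end y+ z22",[cross(*edge(f,I,o,th,22,1,a,(55,74),0)) for a in((35,45),)])
  print(nm,"dock end x- z0",[cross(*edge(f,I,o,th,0,0,a,(-56,-42),0)) for a in((-45,-35),)])
print("init inner x+ z0",[cross(*edge(f,G0,o,th,0,0,a,(25,40),0)) for a in((-25,-5),(0,25),(20,45))])
print("init inner y- z0",[cross(*edge(f,G0,o,th,0,1,a,(-40,-25),0)) for a in((-40,-25),(-20,0),(0,25))])
for nm,z,ax,al,r in[("x+ z34",34,0,(-22,22),(24,40)),("x- z0",0,0,(-22,22),(-45,-26)),("y- z34",34,1,(-22,22),(-40,-26)),("y+ z0",0,1,(-22,22),(26,45))]:
    res=[]
    for a in((-28,-10),(-10,10),(10,26)): res.append(cross(*edge(f,B,o,th,z,ax,a,r,0)))
    print("now",nm,res)
E
```

```text
init x+ z34 [[31.01], [32.2], [31.05]]
init x- z0 [[-30.47], [-31.29], [-30.4]]
init y- z34 [[-31.06], [-32.16], [-31.11]]
init y+ z0 [[30.64], [31.83], [30.73]]
init dock outer x+ z22 [[46.96], [46.61], [46.67], [47.08]]
init dock outer y- z22 [[-46.55], [-46.2], [-46.18], [-46.54]]
init dock end y+ z22 [[65.15]]
init dock end x- z0 [[-48.45]]
now dock outer x+ z22 [[46.95], [46.61], [46.66], [47.09]]
now dock outer y- z22 [[-46.56], [-46.18], [-46.18], [-46.54]]
now dock end y+ z22 [[65.15]]
now dock end x- z0 [[-48.45]]
init inner x+ z0 [[31.72], [31.66], [31.64]]
init inner y- z0 [[-30.77], [-31.45], [-31.43]]
now x+ z34 [[30.7], [32.05], [30.92]]
now x- z0 [[-30.43], [-31.31], [-30.65]]
now y- z34 [[-28.87], [-29.34], [-28.92]]
now y+ z0 [[33.06], [35.29], [33.67]]
```

```bash
python3 -m creep '[[0,0,0.122,0,0,0,1],[0,0,0.122,0,0,0,1],[0,0,0.122,0,0,0,1],[0,0,0.122,0,0,0,1],[0,0,0.122,0,0,0,1],[0,0,0.122,0,0,0,1],[0,0,0.122,0,0,0,1],[0,0,0.122,0,0,0,1],[0,0,0.122,0,0,0,1],[0,0,0.122,0,0,0,1]]' >/dev/null;python3 -m creep '[[0,0,0.12,0,0,0,1],[0,0,0.12,0,0,0,1],[0,0,0.12,0,0,0,1],[0,0,0,0,0,0,1]]';python3 goto.py 588.7 221.2 230 1.745
```

```text
clock: 16.43
eef_pos: [523.1, 324.6, 288.4]
tcp_rot: [-3.118, 0.022, 1.67]
contact_force: [-0.1, 0.4, 0.2]
opening: -0.003
pos [523.1 324.6 288.4] rot [-3.118  0.022  1.67 ] F [-0.1  0.4  0.2] open -0.003 t 16.43 q [ 0.56  0.47  1.74 -0.01  0.96  0.46]
turn [-0.024  0.021 -0.075] shift now [-108.1   56.4   59.5] shift after turn [-113.2   46.7   58.4]
```

```bash
python3 -m creep '[[-0.024,0.021,-0.075,0,0,0,1],[0,0,0,-28,12,10,1],[0,0,0,-28,12,10,1],[0,0,0,-28,12,10,1],[0,0,0,-20,8,10,1],[0,0,0,0,0,0,1],[0,0,0,0,0,0,1]]';python3 goto.py 588.7 221.2 184 1.745
```

```text
clock: 17.02
eef_pos: [589.8, 217.1, 242.1]
tcp_rot: [-3.137, 0.002, 1.77]
contact_force: [-0.0, 0.1, -0.1]
opening: 0.003
pos [589.8 217.1 242.1] rot [-3.137e+00  2.000e-03  1.770e+00] F [-0.   0.1 -0.1] open 0.003 t 17.02 q [ 0.35  0.55  1.74 -0.    0.86  0.15]
turn [-0.005  0.002  0.025] shift now [ 4.4  0.1 58.1] shift after turn [ 4.2 -0.3 58.1]
```

```bash
python3 -m creep '[[-0.005,0.002,0.025,5,0,10,1],[0,0,0,0,0,0,1],[0,0,0,0,0,22,1],[0,0,0,0,0,16,1],[0,0,0,0,0,0,1],[0,0,0,0,0,0,1]]';python3 goto.py 588.7 221.2 182 1.745
```

```text
clock: 17.52
eef_pos: [588.4, 221.5, 194.6]
tcp_rot: [-3.141, 0.001, 1.757]
contact_force: [-0.0, -0.2, 0.6]
opening: -0.001
pos [588.4 221.5 194.6] rot [-3.141e+00  1.000e-03  1.757e+00] F [-0.  -0.2  0.6] open -0.001 t 17.52 q [ 0.36  0.61  1.76 -0.    0.77  0.17]
turn [-0.     0.001  0.012] shift now [-0.3  0.2 12.6] shift after turn [-0.3  0.2 12.6]
```

```bash
python3 -m creep '[[0,0,0.012,0,0,12,1],[0,0,0,0,0,0,1],[0,0,0,-4,0,0,1],[0,0,0,-4,0,0,1],[0,0,0,0,0,0,1]]';python3 gp.py;python3 -m creep '[[0,0,0,-4,0,0,1],[0,0,0,-3,0,0,1],[0,0,0,0,0,0,1]]';python3 gp.py;python3 goto.py 588.7 221.2 182 1.745
```

```text
clock: 17.93
eef_pos: [590.4, 214.3, 184.9]
tcp_rot: [3.139, 0.0, 1.748]
contact_force: [-0.7, 0.7, 0.4]
opening: 0.003
grasp pt [590.8 214.3  29.9]
clock: 18.18
eef_pos: [592.1, 206.6, 185.8]
tcp_rot: [3.138, -0.001, 1.747]
contact_force: [-1.1, 1.4, -0.6]
opening: 0.001
grasp pt [592.7 206.8  30.8]
pos [592.1 206.6 185.8] rot [ 3.138e+00 -1.000e-03  1.747e+00] F [-1.1  1.4 -0.6] open 0.001 t 18.18 q [ 0.33  0.62  1.77 -0.    0.75  0.16]
turn [ 0.004 -0.001  0.002] shift now [15.  -0.8  3.9] shift after turn [15.  -0.8  3.8]
```

```bash
python3 -m creep '[[0,0,0,-3,0,1,1],[0,0,0,-3,0,1,1]]';python3 gp.py;python3 -m creep '[[0,0,0,-4,0,1,1],[0,0,0,-4,0,1,1]]';python3 gp.py;python3 goto.py 588.7 221.2 182 1.745
```

```text
clock: 18.35
eef_pos: [592.7, 204.4, 185.8]
tcp_rot: [3.137, -0.009, 1.743]
contact_force: [-11.3, 24.2, 12.2]
opening: 0.003
grasp pt [593.2 205.9  30.8]
clock: 18.52
eef_pos: [592.9, 202.6, 185.9]
tcp_rot: [3.136, -0.02, 1.739]
contact_force: [-9.3, 25.0, 7.9]
opening: -0.001
grasp pt [593.2 205.8  31. ]
pos [592.9 202.6 185.9] rot [ 3.136 -0.02   1.739] F [-9.3 25.   7.9] open -0.001 t 18.52 q [0.32 0.62 1.77 0.03 0.74 0.13]
turn [ 0.006 -0.02  -0.006] shift now [18.9 -1.   4.3] shift after turn [19.  -0.9  3.9]
```

```bash
python3 -m creep '[[0,0,0,5,0,0,1],[0.006,-0.02,0,10,0,0,1],[0,0,0,20,0,-20,1],[0,0,0,30,0,-30,0.5],[0,0,0,38,-20,-30,0],[0,0,0,38,-20,-30,0],[0,0,0,30,-20,0,0],[0,0,0,0,0,0,0]]';python3 goto.py 497 413 300 2.59;cat > chk.py <<'E'
from prof import *
f=grab_frame("top"); B,G=ch(f["color"]); o=np.array([599.1,162.]); th=.1745
for nm,z,ax,r in[("x+ z34",34,0,(24,40)),("x- z0",0,0,(-45,-26)),("y- z34",34,1,(-40,-26)),("y+ z0",0,1,(26,45))]:
    print("now",nm,[cross(*edge(f,B,o,th,z,ax,a,r,0)) for a in((-28,-10),(10,26))])
E
python3 chk.py; python3 dk.py >/dev/null
```

```text
clock: 19.18
eef_pos: [513.4, 353.2, 289.3]
tcp_rot: [-3.141, -0.001, 1.734]
contact_force: [-0.5, -1.3, -0.8]
opening: 0.708
pos [513.4 353.2 289.3] rot [-3.141e+00 -1.000e-03  1.734e+00] F [-0.5 -1.3 -0.8] open 0.708 t 19.18 q [0.6  0.48 1.73 0.   0.94 0.44]
turn [ 0.    -0.002 -0.856] shift now [ 61.7  -6.5 -10.6] shift after turn [ 45.3  42.4 -10.7]
now x+ z34 [[30.74], [30.92]]
now x- z0 [[-30.57], [-30.49]]
now y- z34 [[-30.28], [-30.35]]
now y+ z0 [[31.25], [31.35]]
```

View pics/t9.png

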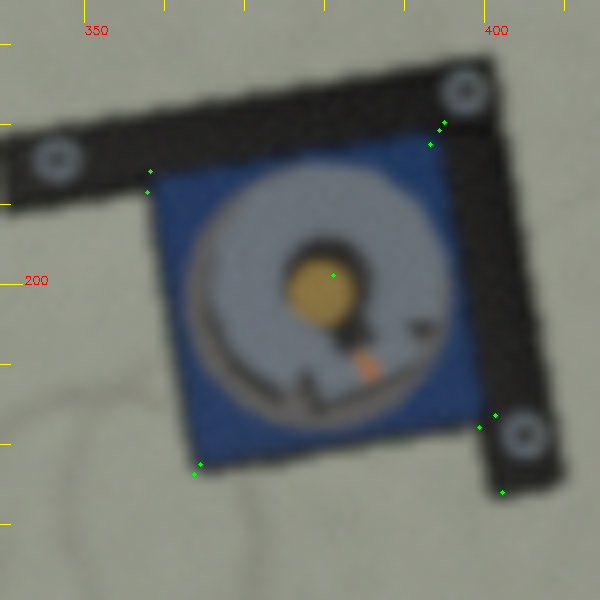

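Run:
```python
from h import *
f=grab_frame("top")
c=np.array([597.85,163.3]); print(pj(f,[*c,68]))
T=lambda p:(340+p[0]/8-.5,165+p[1]/8-.5)
o=bp(f,*T((369,366)),68)[:2]; k=bp(f,*T((352,335)),68)[:2]
for q in(o,k): v=c-q; print(np.hypot(*v),np.arctan2(v[1],v[0]))
crop(f,"t10.png",362,182,36,36,16,[pj(f,[*c,68])[0]])
crop(f,"t11.png",210,235,50,50,12)
```

```text
[[380.36950303 199.67398255]]
19.573953873426486 0.46572127823275833
12.265782810207455 0.44163566184162584
```

View pics/t10.png

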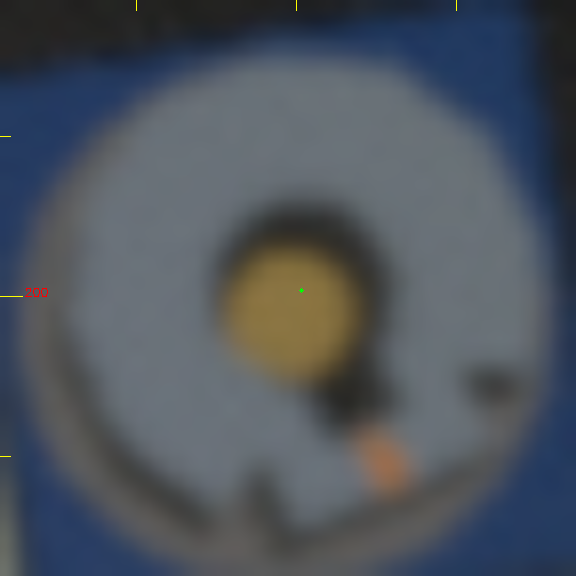

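View pics/t11.png

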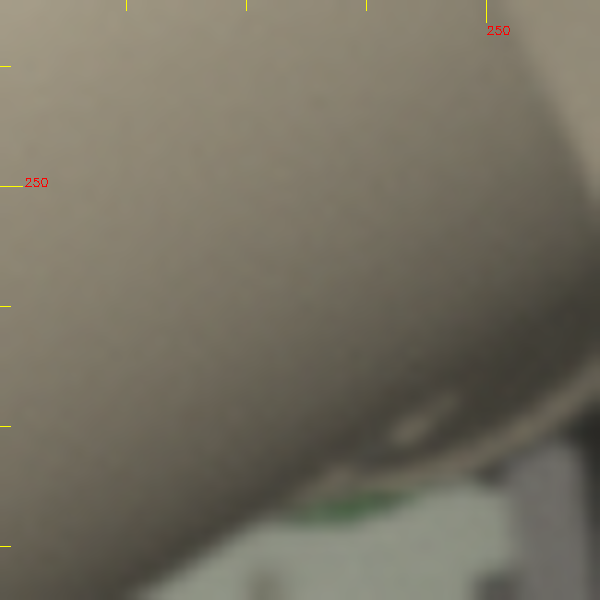

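Run:
```python
from h import *
f=grab_frame("top"); im=cv2.imread("pics/top0.png")[:,:,::-1].copy(); f["color"]=im
g=grab_frame("side"); g["color"]=cv2.imread("pics/side0.png")[:,:,::-1].copy()
T2=lambda x,y:(200+x/8-.5,225+y/8-.5)
S2=lambda x,y:(275+x/9-.5,315+y/9-.5)
# bar top corners z=70
P=[bp(f,*T2(*p),70) for p in[(265,175),(320,208),(212,375),(160,345)]]
print(np.mean(P,0),[np.linalg.norm(P[i]-P[i-1]) for i in range(4)])
a=(P[0]+P[1])/2-(P[2]+P[3])/2; print("yaw",np.arctan2(a[1],a[0]))
# disc z=44 ellipse fit in both cams with circle r=32 overlay, centre c
for c in [(497,414.5)]:
    t=np.linspace(0,2*np.pi,60)
    ring=np.c_[c[0]+32*np.cos(t),c[1]+32*np.sin(t),np.full(60,44.)]
    ya=-.56; D=np.array([[np.cos(ya),-np.sin(ya)],[np.sin(ya),np.cos(ya)]])
    bar=np.array([[22,6],[22,-6],[-22,-6],[-22,6]])@D.T+c
    M=np.r_[ring,np.c_[bar,np.full(4,70.)]]
    crop(f,"t12.png",205,230,60,60,10,pj(f,M)); crop(g,"s12.png",280,320,60,60,10,pj(g,M))
```

```text
[497.05918405 412.03764035  70.        ] [np.float64(41.19135786019317), np.float64(13.370531202136435), np.float64(40.97393014231866), np.float64(12.499426529458132)]
yaw -0.5488308663606263
```

View pics/t12.png

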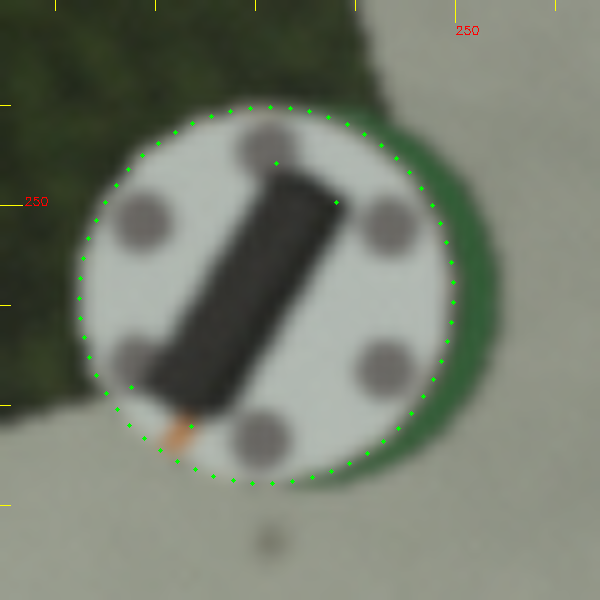

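View pics/s12.png

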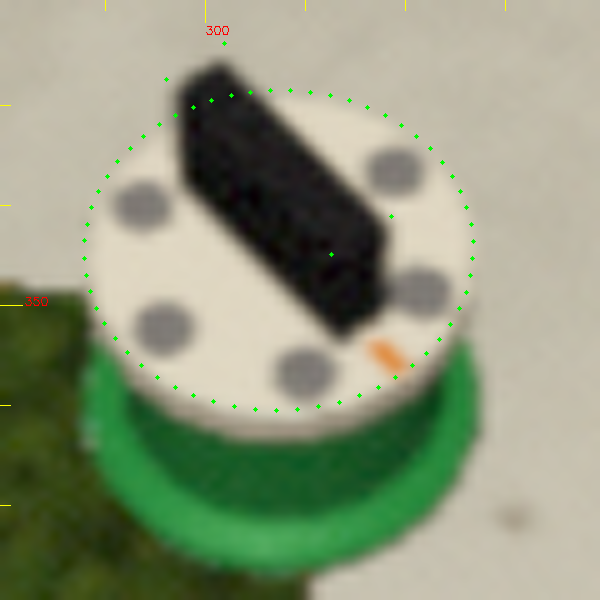

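```bash
python3 -m creep '[[0,0,-0.122,0,0,0,0],[0,0,-0.122,0,0,0,0],[0,0,-0.122,0,0,0,0],[0,0,-0.122,0,0,0,0],[0,0,-0.122,0,0,0,0],[0,0,-0.122,0,0,0,0],[0,0,-0.12,0,0,0,0],[0,0,0,0,0,0,0],[0,0,0,0,0,0,0]]' 80;python3 goto.py 497 413.5 260 2.592
```

```text
clock: 20.18
eef_pos: [523.9, 336.3, 279.9]
tcp_rot: [-3.128, -0.004, 2.599]
contact_force: [0.2, -0.7, 0.1]
opening: 1.0
pos [523.9 336.3 279.9] rot [-3.128 -0.004  2.599] F [ 0.2 -0.7  0.1] open 1.0 t 20.18 q [ 0.57  0.49  1.73 -0.    0.93 -0.46]
turn [-0.013 -0.004  0.007] shift now [62.8 52.5 19.4] shift after turn [63.3 51.8 19.9]
```

```bash
python3 -m creep '[[-0.013,-0.004,0.007,16,13,0,0],[0,0,0,20,16,0,0],[0,0,0,16,13,5,0],[0,0,0,6,5,10,0],[0,0,0,0,0,0,0],[0,0,0,0,0,0,0]]';python3 goto.py 497 413.5 250 2.592
```

```text
clock: 20.68
eef_pos: [501.6, 404.2, 261.2]
tcp_rot: [-3.138, -0.0, 2.562]
contact_force: [-0.4, -0.9, -0.5]
opening: 1.003
pos [501.6 404.2 261.2] rot [-3.138 -0.     2.562] F [-0.4 -0.9 -0.5] open 1.003 t 20.68 q [ 0.68  0.54  1.7  -0.    0.91 -0.31]
turn [-0.004 -0.    -0.03 ] shift now [ 8.9  5.3 11.2] shift after turn [ 8.8  5.5 11.2]
```

```bash
python3 -m creep '[[-0.004,0,-0.03,9,5.3,5,0],[0,0,0,0,0,0,0],[0,0,0,0,0,8,0],[0,0,0,0,0,0,0]]';python3 goto.py 497 413.5 222 2.592;python3 - <<'E'
from h import *
f=grab_frame("side"); crop(f,"s13.png",260,280,100,100,7)
E
```

```text
clock: 21.02
eef_pos: [497.5, 411.5, 246.6]
tcp_rot: [-3.14, -0.0, 2.591]
contact_force: [-0.2, -0.3, -0.1]
opening: 0.999
pos [497.5 411.5 246.6] rot [-3.14  -0.     2.591] F [-0.2 -0.3 -0.1] open 0.999 t 21.02 q [ 0.69  0.56  1.7  -0.    0.88 -0.33]
turn [-0.001 -0.    -0.001] shift now [ 1.5  1.4 24.6] shift after turn [ 1.5  1.4 24.6]
```

View pics/s13.png

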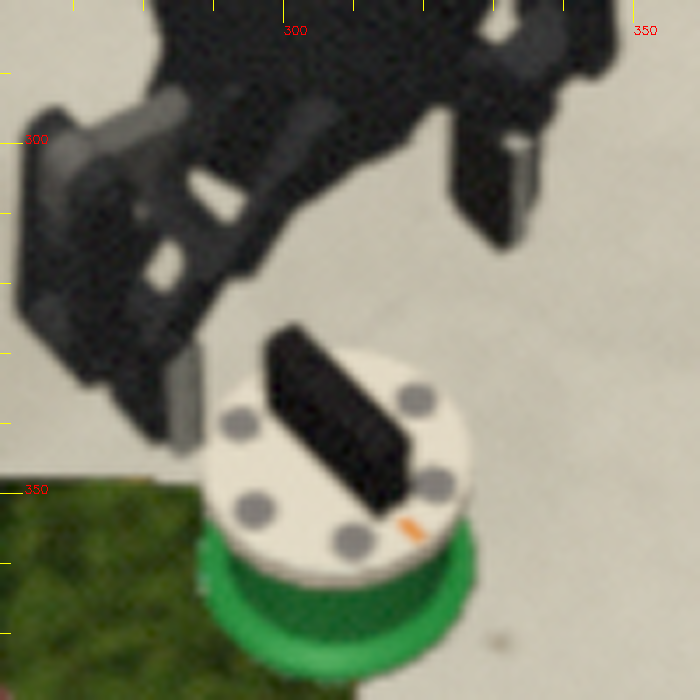

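```bash
python3 -m creep '[[0,0,0,1.5,1.4,10,0],[0,0,0,0,0,0,0],[0,0,0,0,0,8,0],[0,0,0,0,0,3,0],[0,0,0,0,0,0,0],[0,0,0,0,0,0,0]]';python3 goto.py 497 413.5 222 2.592
```

```text
clock: 21.57
eef_pos: [497.8, 413.0, 224.1]
tcp_rot: [-3.141, 0.0, 2.589]
contact_force: [-0.0, -0.8, -0.1]
opening: 1.002
pos [497.8 413.  224.1] rot [-3.141  0.     2.589] F [-0.  -0.8 -0.1] open 1.002 t 21.57 q [ 0.69  0.59  1.71 -0.    0.84 -0.33]
turn [-0.     0.    -0.003] shift now [ 1.  -0.   2.1] shift after turn [ 1.  -0.   2.1]
```

```bash
python3 -m creep '[[0,0,0,1,0,2,0.5],[0,0,0,0,0,0,1],[0,0,0,0,0,0,1],[0,0,0,0,0,0,1],[0,0,0,0,0,0,1],[0,0,0,0,0,0,1],[0,0,0,0,0,0,1],[0,0,0,0,0,0,1]]' 80;python3 goto.py 497 413.5 222 2.592;python3 - <<'E'
from h import *
f=grab_frame("side"); crop(f,"s14.png",260,280,100,100,7)
E
```

```text
clock: 22.23
eef_pos: [497.1, 413.9, 222.8]
tcp_rot: [3.141, 0.001, 2.589]
contact_force: [-0.3, 0.5, -2.0]
opening: 0.123
pos [497.1 413.9 222.8] rot [3.141e+00 1.000e-03 2.589e+00] F [-0.3  0.5 -2. ] open 0.123 t 22.23 q [ 0.69  0.59  1.71 -0.    0.84 -0.33]
turn [ 0.001  0.001 -0.003] shift now [-0.1 -0.4  0.8] shift after turn [-0.1 -0.4  0.8]
```

View pics/s14.png

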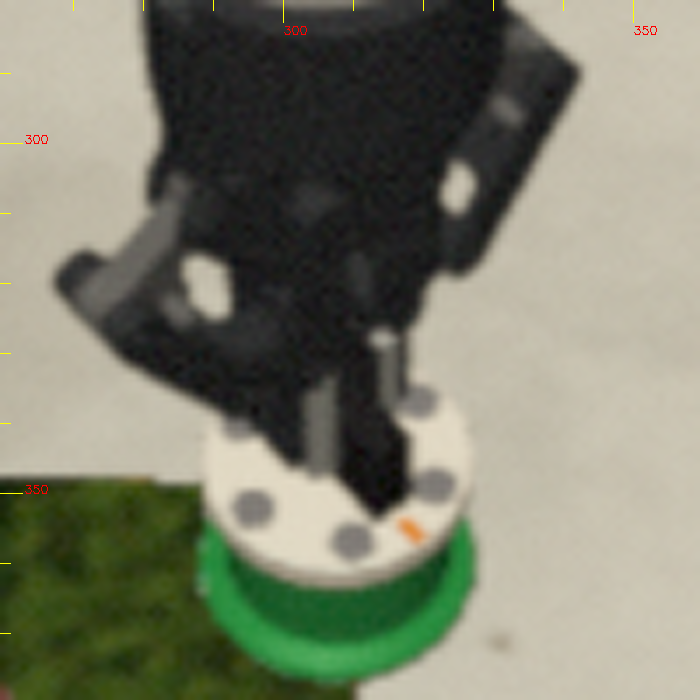

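```bash
python3 -m creep '[[0,0,0,0,0,-5,1],[0,0,0,0,0,-12,1],[0,0,0,0,0,-20,1],[0,0,0,0,0,-25,1],[0,0,0,0,0,-15,1],[0,0,0,0,0,-5,1],[0,0,0,0,0,0,1],[0,0,0,0,0,0,1]]';python3 goto.py 597.7 163.2 320 3.597;python3 - <<'E'
from h import *
f=grab_frame("side"); crop(f,"s15.png",240,250,120,120,6)
f=grab_frame("top"); crop(f,"t15.png",180,190,120,120,5)
E
```

```text
clock: 22.95
eef_pos: [496.4, 413.3, 311.2]
tcp_rot: [-3.141, 0.0, 2.589]
contact_force: [-0.1, -1.2, -1.8]
opening: 0.122
pos [496.4 413.3 311.2] rot [-3.141  0.     2.589] F [-0.1 -1.2 -1.8] open 0.122 t 22.95 q [ 0.69  0.48  1.66 -0.    1.   -0.33]
turn [-1.000e-03 -0.000e+00 -1.008e+00] shift now [-217.4 -159.8   -8.6] shift after turn [  19.  -269.1   -8.8]
```

View pics/s15.png

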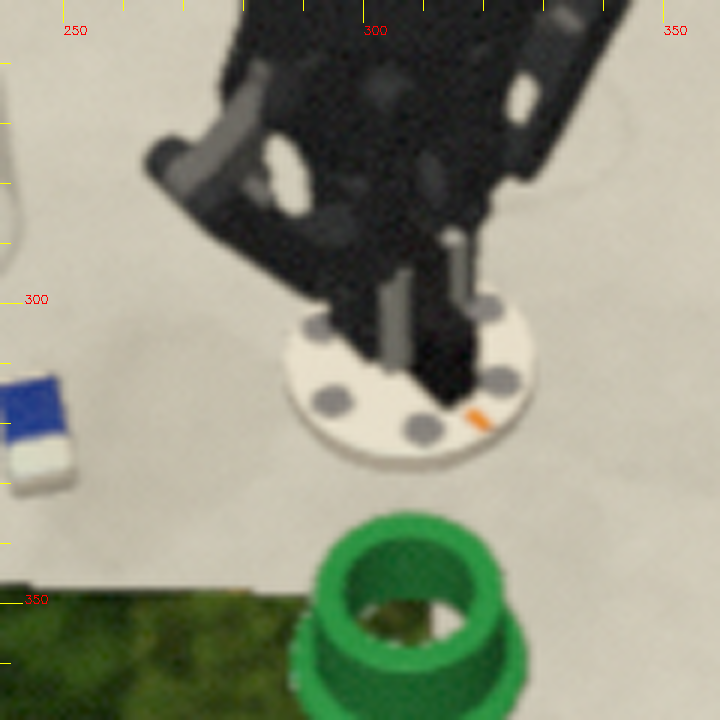

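Run:
```python
from h import *
g=grab_frame("side"); s=sense()
x,y,z=s["eef_pos"]; zt=z-222.8+44
t=np.linspace(0,2*np.pi,80)
ring=np.c_[x+32*np.cos(t),y+32*np.sin(t),np.full(80,zt)]
ring2=np.c_[497+34*np.cos(t),414.5+34*np.sin(t),np.full(80,0.)]
ring3=np.c_[497+27*np.cos(t),414.5+27*np.sin(t),np.full(80,36.)]
crop(g,"s16.png",280,280,65,95,7,pj(g,np.r_[ring,ring2,ring3]))
```

```text
(no output)
```

View pics/s16.png

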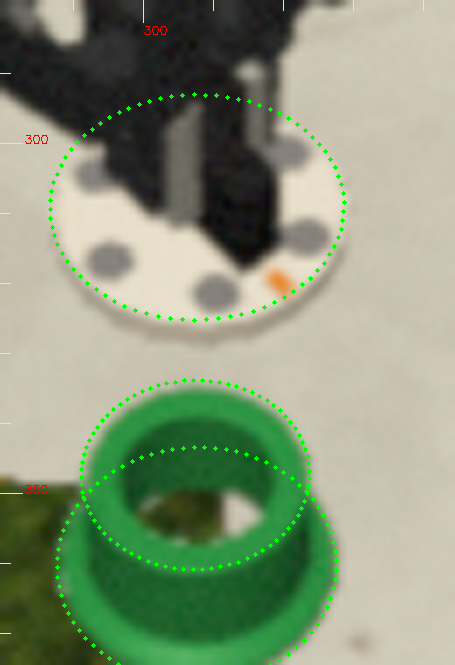

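```bash
python3 -m creep '[[0,0,-0.112,0,0,-4,1],[0,0,-0.112,0,0,-4,1],[0,0,-0.112,0,0,0,1],[0,0,-0.112,0,0,0,1],[0,0,-0.112,0,0,0,1],[0,0,-0.112,0,0,0,1],[0,0,-0.112,0,0,0,1],[0,0,-0.112,0,0,0,1],[0,0,-0.112,0,0,0,1],[0,0,0,0,0,0,1]]';python3 goto.py 597.7 163.2 315 3.597
```

```text
clock: 23.93
eef_pos: [493.5, 410.9, 305.4]
tcp_rot: [-3.137, -0.023, -2.637]
contact_force: [0.7, -0.0, -2.7]
opening: 0.119
pos [493.5 410.9 305.4] rot [-3.137 -0.023 -2.637] F [ 0.7 -0.  -2.7] open 0.119 t 23.93 q [ 0.69  0.49  1.67 -0.    1.01 -1.38]
turn [-0.005 -0.022  0.049] shift now [  28.7 -267.2   -7.7] shift after turn [  15.4 -268.3   -9.6]
```

```bash
python3 -m creep '[[-0.005,-0.022,0.049,0,0,-15,1],[0,0,0,2,-20,-5,1],[0,0,0,2,-30,0,1],[0,0,0,2,-35,0,1],[0,0,0,2,-35,0,1],[0,0,0,2,-35,0,1],[0,0,0,2,-35,0,1],[0,0,0,2,-20,0,1],[0,0,0,0,0,0,1],[0,0,0,0,0,0,1]]';python3 goto.py 597.7 163.2 315 3.597
```

```text
clock: 24.77
eef_pos: [571.0, 207.1, 317.5]
tcp_rot: [-3.14, -0.011, -2.725]
contact_force: [0.5, 0.5, -1.9]
opening: 0.118
pos [571.  207.1 317.5] rot [-3.14  -0.011 -2.725] F [ 0.5  0.5 -1.9] open 0.118 t 24.77 q [ 0.35  0.42  1.74 -0.    0.99 -1.64]
turn [-0.001 -0.011 -0.039] shift now [ -6.7 -50.9   2.5] shift after turn [ -4.7 -51.2   2.5]
```

```bash
python3 -m creep '[[-0.001,-0.011,-0.039,0,0,0,1],[0,0,0,-1,-17,0,1],[0,0,0,-2,-20,0,1],[0,0,0,-1,-12,0,1],[0,0,0,0,0,0,1],[0,0,0,0,0,0,1]]';python3 goto.py 597.7 163.2 315 3.597
```

```text
clock: 25.27
eef_pos: [594.8, 167.4, 314.5]
tcp_rot: [3.139, -0.005, -2.695]
contact_force: [0.6, 0.0, -1.7]
opening: 0.124
pos [594.8 167.4 314.5] rot [ 3.139 -0.005 -2.695] F [ 0.6  0.  -1.7] open 0.124 t 25.27 q [ 0.27  0.44  1.72  0.    0.98 -1.75]
turn [ 0.003 -0.005 -0.009] shift now [-0.7 -5.1 -0.5] shift after turn [-0.7 -5.1 -0.5]
```

```bash
python3 -m creep '[[0.003,-0.005,-0.009,-0.7,-5,0,1],[0,0,0,0,0,0,1],[0,0,0,0,0,0,1]]';python3 goto.py 597.7 163.2 315 3.597
python3 - <<'E'
from h import *
g=grab_frame("side"); s=sense()
x,y,z=s["eef_pos"]; zt=z-222.8+44
t=np.linspace(0,2*np.pi,80)
R=lambda c,r,z:np.c_[c[0]+r*np.cos(t),c[1]+r*np.sin(t),np.full(80,z)]
h=(597.7,163.2)
crop(g,"s17.png",265,180,90,80,8,pj(g,np.r_[R((x,y),32,zt),R((x,y),5,zt-38),R(h,24,68.),R(h,9.3,68.)]))
E
```

```text
clock: 25.52
eef_pos: [596.9, 165.0, 313.9]
tcp_rot: [3.141, -0.0, -2.685]
contact_force: [0.5, 0.0, -1.5]
opening: 0.121
pos [596.9 165.  313.9] rot [ 3.141 -0.    -2.685] F [ 0.5  0.  -1.5] open 0.121 t 25.52 q [ 0.27  0.44  1.72  0.    0.98 -1.76]
turn [ 0.    -0.     0.001] shift now [ 0.  -1.9 -1.1] shift after turn [ 0.  -1.9 -1.1]
```

View pics/s17.png

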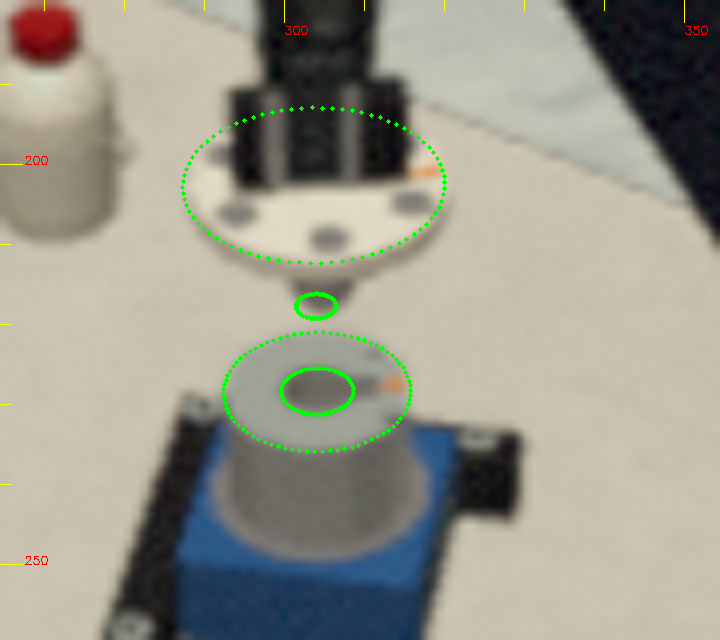

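```bash
python3 -m creep '[[0,0,0.001,0,-1.9,8,1],[0,0,0,0,0,0,1],[0,0,0,0,0,8,1],[0,0,0,0,0,0,1],[0,0,0,0,0,0,1]]';python3 goto.py 597.7 163.2 285 3.597
```

```text
clock: 25.98
eef_pos: [597.2, 164.2, 296.2]
tcp_rot: [3.141, -0.0, -2.685]
contact_force: [0.7, 0.4, -1.2]
opening: 0.123
pos [597.2 164.2 296.2] rot [ 3.141 -0.    -2.685] F [ 0.7  0.4 -1.2] open 0.123 t 25.98 q [ 0.27  0.46  1.74  0.    0.94 -1.76]
turn [ 0.    -0.     0.001] shift now [-0.  -1.1 11.2] shift after turn [-0.  -1.1 11.2]
```

```bash
python3 -m creep '[[0,0,0.001,0,-1.1,5,1],[0,0,0,0,0,0,1],[0,0,0,0,0,4,1],[0,0,0,0,0,3,1],[0,0,0,0,0,0,1]]';python3 goto.py 597.7 163.2 276 3.597;python3 -m creep '[[0,0,0,0,0,3,1],[0,0,0,0,0,3,1],[0,0,0,0,0,3,1],[0,0,0,0,0,0,1]]';python3 goto.py 597.7 163.2 276 3.597
```

```text
clock: 26.4
eef_pos: [597.7, 163.0, 282.7]
tcp_rot: [3.141, -0.001, -2.687]
contact_force: [-0.6, -0.0, -1.2]
opening: 0.117
pos [597.7 163.  282.7] rot [ 3.141e+00 -1.000e-03 -2.687e+00] F [-0.6 -0.  -1.2] open 0.117 t 26.4 q [ 0.26  0.48  1.74  0.    0.92 -1.76]
turn [ 0.001 -0.001 -0.001] shift now [-0.1  0.2  6.7] shift after turn [-0.1  0.2  6.7]
clock: 26.73
eef_pos: [598.2, 163.3, 273.1]
tcp_rot: [3.141, 0.001, -2.687]
contact_force: [0.2, 0.4, -2.1]
opening: 0.119
pos [598.2 163.3 273.1] rot [ 3.141e+00  1.000e-03 -2.687e+00] F [ 0.2  0.4 -2.1] open 0.119 t 26.73 q [ 0.26  0.49  1.75  0.    0.9  -1.76]
turn [ 0.001  0.001 -0.001] shift now [ 0.4  0.2 -2.9] shift after turn [ 0.4  0.2 -2.9]
```

```bash
python3 -m creep '[[0,0,0,0.3,0.2,3,1],[0,0,0,0,0,3,1],[0,0,0,0,0,3,1],[0,0,0,0,0,0,1]]';python3 goto.py 597.7 163.2 255 3.597;python3 -m creep '[[0,0,0,0,0,3,1],[0,0,0,0,0,2,1],[0,0,0,0,0,0,1]]';python3 goto.py 597.7 163.2 255 3.597
```

```text
clock: 27.07
eef_pos: [598.6, 163.8, 265.1]
tcp_rot: [3.141, 0.004, -2.687]
contact_force: [-0.3, 0.0, -4.3]
opening: 0.125
pos [598.6 163.8 265.1] rot [ 3.141  0.004 -2.687] F [-0.3  0.  -4.3] open 0.125 t 27.07 q [ 0.26  0.5   1.75  0.    0.88 -1.76]
turn [ 0.     0.004 -0.001] shift now [ 1.1 -0.1 10.1] shift after turn [ 1.1 -0.1 10.1]
clock: 27.32
eef_pos: [598.8, 164.0, 263.3]
tcp_rot: [3.141, 0.004, -2.687]
contact_force: [-1.2, -0.8, -1.8]
opening: 0.118
pos [598.8 164.  263.3] rot [ 3.141  0.004 -2.687] F [-1.2 -0.8 -1.8] open 0.118 t 27.32 q [ 0.26  0.51  1.75  0.    0.88 -1.76]
turn [ 0.     0.004 -0.001] shift now [ 1.4 -0.2  8.3] shift after turn [ 1.3 -0.2  8.3]
```

```bash
python3 -m creep '[[0,0.004,0,1,0,4,1],[0,0,0,0,0,4,1],[0,0,0,0,0,0,1]]';python3 goto.py 597.7 163.2 255 3.597;python3 -m creep '[[0,0,0,0,0,4,1],[0,0,0,0,0,4,1]]';python3 goto.py 597.7 163.2 255 3.597
```

```text
clock: 27.57
eef_pos: [600.0, 164.7, 261.0]
tcp_rot: [3.142, 0.008, -2.687]
contact_force: [-3.7, -0.5, -8.5]
opening: 0.118
pos [600.  164.7 261. ] rot [ 3.142  0.008 -2.687] F [-3.7 -0.5 -8.5] open 0.118 t 27.57 q [ 0.27  0.51  1.75  0.    0.87 -1.76]
turn [ 0.     0.008 -0.001] shift now [ 2.7 -0.3  6. ] shift after turn [ 2.7 -0.3  6. ]
clock: 27.73
eef_pos: [602.2, 165.7, 257.6]
tcp_rot: [-3.141, 0.016, -2.688]
contact_force: [-2.9, 2.8, 26.1]
opening: 0.121
pos [602.2 165.7 257.6] rot [-3.141  0.016 -2.688] F [-2.9  2.8 26.1] open 0.121 t 27.73 q [ 0.27  0.52  1.75  0.    0.86 -1.76]
turn [-0.001  0.016 -0.001] shift now [ 5.2 -0.2  2.5] shift after turn [ 5.2 -0.2  2.6]
```

```bash
python3 -m creep '[[0,0.016,0,4,0,4,1],[0,0.004,0,1,0,4,1]]' 100;python3 gp.py;python3 goto.py 597.7 163.2 255 3.597
```

```text
clock: 27.9
eef_pos: [603.2, 166.2, 257.1]
tcp_rot: [-3.14, 0.015, -2.689]
contact_force: [0.3, 4.6, 16.0]
opening: 0.115
grasp pt [605.3 166.9 102.1]
pos [603.2 166.2 257.1] rot [-3.14   0.015 -2.689] F [ 0.3  4.6 16. ] open 0.115 t 27.9 q [ 0.27  0.52  1.75  0.    0.86 -1.76]
turn [-0.002  0.015 -0.003] shift now [ 6.3 -0.3  2. ] shift after turn [ 6.2 -0.3  2.1]
```

```bash
python3 -m creep '[[0,0,0,0,0,2,1]]';python3 goto.py 597.7 163.2 255 3.597;python3 - <<'E'
from h import *
g=grab_frame("side"); crop(g,"s18.png",265,180,90,80,8)
E
```

```text
clock: 27.98
eef_pos: [603.6, 166.5, 257.0]
tcp_rot: [-3.14, 0.016, -2.689]
contact_force: [-8.6, -3.9, 15.0]
opening: 0.116
pos [603.6 166.5 257. ] rot [-3.14   0.016 -2.689] F [-8.6 -3.9 15. ] open 0.116 t 27.98 q [ 0.27  0.52  1.75  0.    0.86 -1.76]
turn [-0.002  0.016 -0.002] shift now [ 6.7 -0.4  1.8] shift after turn [ 6.7 -0.4  2. ]
```

View pics/s18.png

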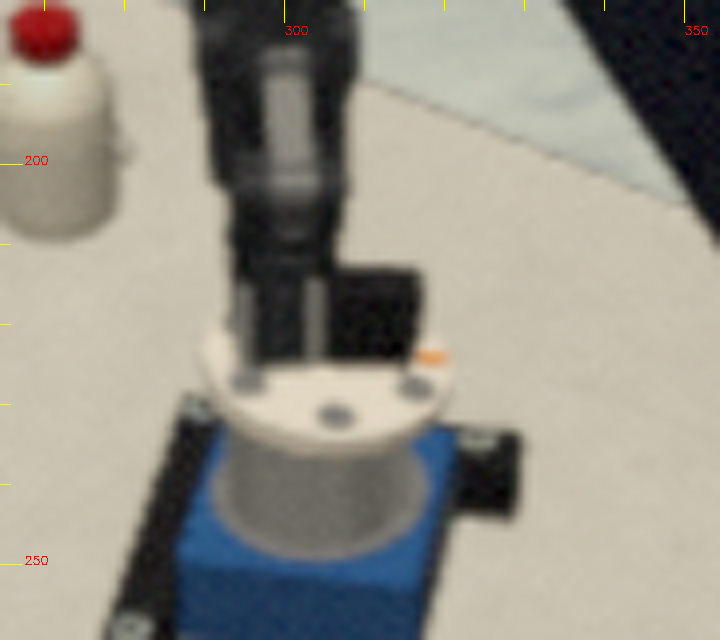

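```bash
python3 -m creep '[[0,0,0,0,0,-1,1],[0,0,0,0,0,-2,0.6],[0,0,0,0,0,0,0.6],[0,0,0,0,0,0,0.5],[0,0,0,0,0,0,0.5]]';python3 goto.py 597.7 163.2 262 3.597;python3 - <<'E'
from h import *
g=grab_frame("side"); crop(g,"s19.png",265,180,90,80,8)
E
```

```text
clock: 28.45
eef_pos: [603.4, 166.3, 260.0]
tcp_rot: [-3.139, 0.016, -2.688]
contact_force: [-0.3, -0.7, 1.6]
opening: 0.501
pos [603.4 166.3 260. ] rot [-3.139  0.016 -2.688] F [-0.3 -0.7  1.6] open 0.501 t 28.45 q [ 0.27  0.51  1.75  0.    0.86 -1.76]
turn [-0.003  0.016 -0.002] shift now [ 6.5 -0.3 -2.1] shift after turn [ 6.5 -0.2 -2. ]
```

View pics/s19.png

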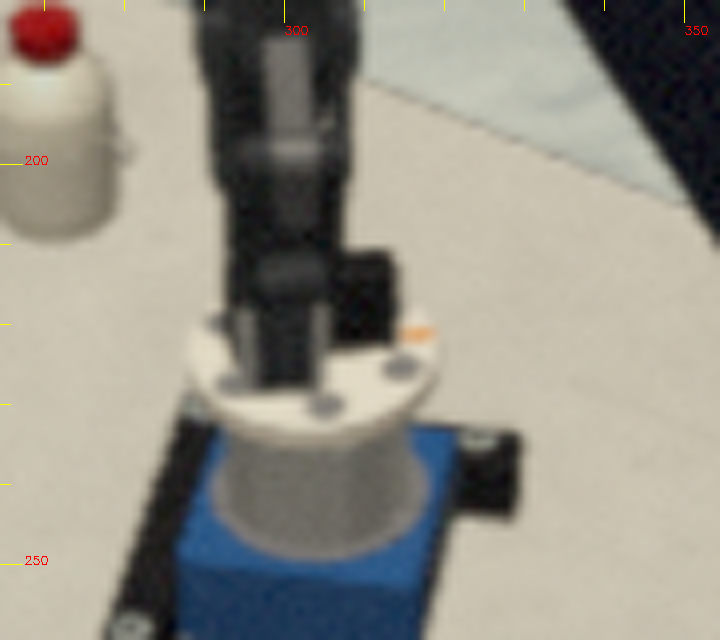

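```bash
python3 -m creep '[[-0.003,0.016,-0.002,6.5,-0.3,0,0.5],[0,0,0,0,0,0,0.5],[0,0,0,0,0,0,0.5]]';python3 goto.py 597.7 163.2 258.5 3.597
```

```text
clock: 28.75
eef_pos: [596.9, 162.7, 258.9]
tcp_rot: [3.141, -0.003, -2.686]
contact_force: [0.3, -0.2, -0.4]
opening: 0.499
pos [596.9 162.7 258.9] rot [ 3.141e+00 -3.000e-03 -2.686e+00] F [ 0.3 -0.2 -0.4] open 0.499 t 28.75 q [ 0.26  0.51  1.76  0.    0.88 -1.76]
turn [ 0.001 -0.003  0.   ] shift now [-0.9  0.1  0.4] shift after turn [-0.9  0.1  0.4]
```

```bash
python3 -m creep '[[0.001,-0.003,0,-0.9,0,0,1],[0,0,0,0,0,0,1],[0,0,0,0,0,0,1],[0,0,0,0,0,0,1],[0,0,0,0,0,0,1]]' 120;python3 goto.py 597.7 163.2 252.5 3.597;python3 - <<'E'
from h import *
g=grab_frame("side"); crop(g,"s20.png",265,180,90,80,8)
E
```

```text
clock: 29.17
eef_pos: [599.2, 164.2, 259.9]
tcp_rot: [3.141, 0.006, -2.687]
contact_force: [5.8, 7.4, 3.0]
opening: 0.109
pos [599.2 164.2 259.9] rot [ 3.141  0.006 -2.687] F [5.8 7.4 3. ] open 0.109 t 29.17 q [ 0.26  0.51  1.75  0.    0.87 -1.76]
turn [ 0.001  0.006 -0.001] shift now [ 1.8 -0.2  7.4] shift after turn [ 1.8 -0.2  7.4]
```

View pics/s20.png

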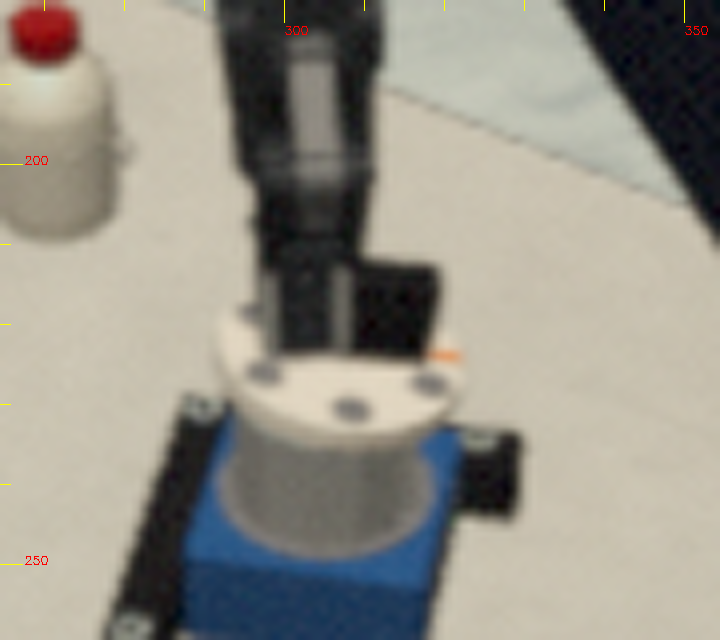

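Run:
```python
from h import *
g=grab_frame("side"); crop(g,"s21.png",275,200,60,60,12)
f=grab_frame("top"); crop(f,"t21.png",320,150,110,100,6)
```

```text
(no output)
```

View pics/s21.png

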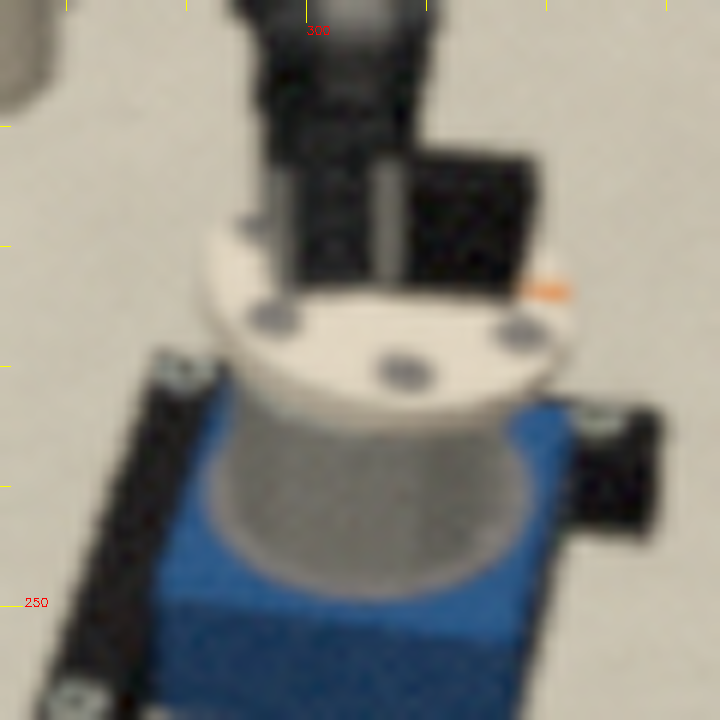

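View pics/t21.png

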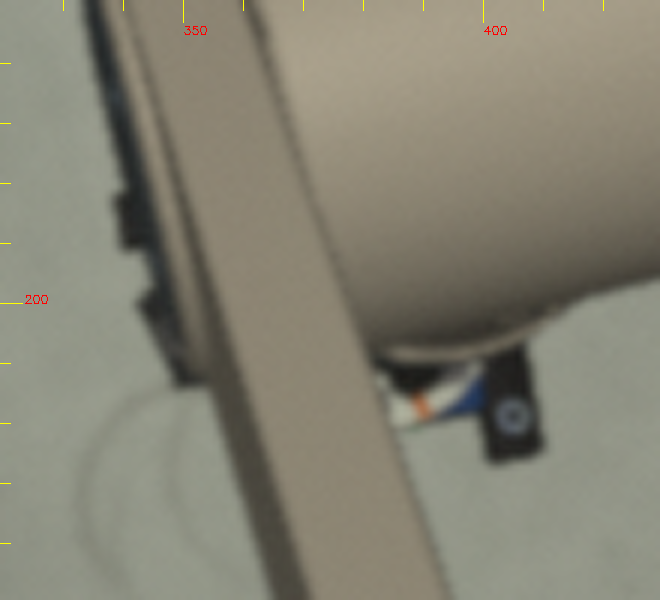

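Run:
```python
from h import *
g=grab_frame("side")
t=np.linspace(0,2*np.pi,80)
R=lambda c,r,z:np.c_[c[0]+r*np.cos(t),c[1]+r*np.sin(t),np.full(80,z)]
im=cv2.imread("pics/s19.png"); 
for h,col in((82,(0,255,0)),(76,(0,0,255)),(90,(255,0,0))):
    for p in pj(g,R((597.7,163.2),32,h)): cv2.circle(im,(int((p[0]-265+.5)*8),int((p[1]-180+.5)*8)),1,col,-1)
cv2.imwrite("pics/s19o.png",im)
```

```text
(no output)
```

View pics/s19o.png

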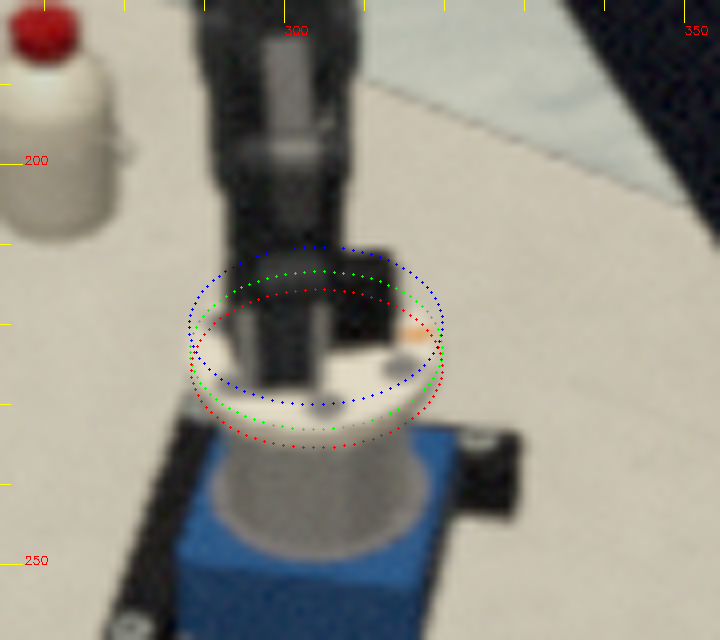

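Run:
```python
from h import *
g=grab_frame("side")
a=.455; d=np.array([np.cos(a),np.sin(a)]); n=np.array([-d[1],d[0]]); c=np.array([597.7,163.2])
for L in(-22,22):
  for w in (-6,6):
    print(L,w,[pj(g,[*(c+L*d+w*n),z])[0].round(1) for z in(82,108)])
print("pads at s20 TCP", [pj(g,[*(np.array([599.2,164.2])+L*d+12*n),z])[0].round(1) for L in(-11,11) for z in(88,108)])
```

```text
-22 -6 [array([314.5, 220.5]), array([314.5, 210.4])]
-22 6 [array([315.2, 224.2]), array([315.2, 214. ])]
22 -6 [array([293., 222.]), array([292.7, 211.8])]
22 6 [array([293.5, 225.7]), array([293.1, 215.5])]
pads at s20 TCP [array([309.2, 224.2]), array([309.1, 216.3]), array([298.2, 225. ]), array([298. , 217.1])]
```

```bash
python3 -m creep '[[0,0,0,0,0,0,0.6],[0,0,0,0,0,0,0.5],[0,0,0,0,0,0,0.5]]' 40;python3 goto.py 597.7 163.2 258.5 3.597;python3 - <<'E'
from h import *
g=grab_frame("side"); crop(g,"s22.png",265,190,80,75,9)
E
```

```text
clock: 29.67
eef_pos: [600.3, 164.9, 261.1]
tcp_rot: [-3.141, 0.01, -2.687]
contact_force: [0.2, 0.2, -0.0]
opening: 0.498
pos [600.3 164.9 261.1] rot [-3.141  0.01  -2.687] F [ 0.2  0.2 -0. ] open 0.498 t 29.67 q [ 0.27  0.51  1.75  0.    0.87 -1.76]
turn [-0.    0.01 -0.  ] shift now [ 3.1 -0.4  2.5] shift after turn [ 3.1 -0.4  2.6]
```

View pics/s22.png

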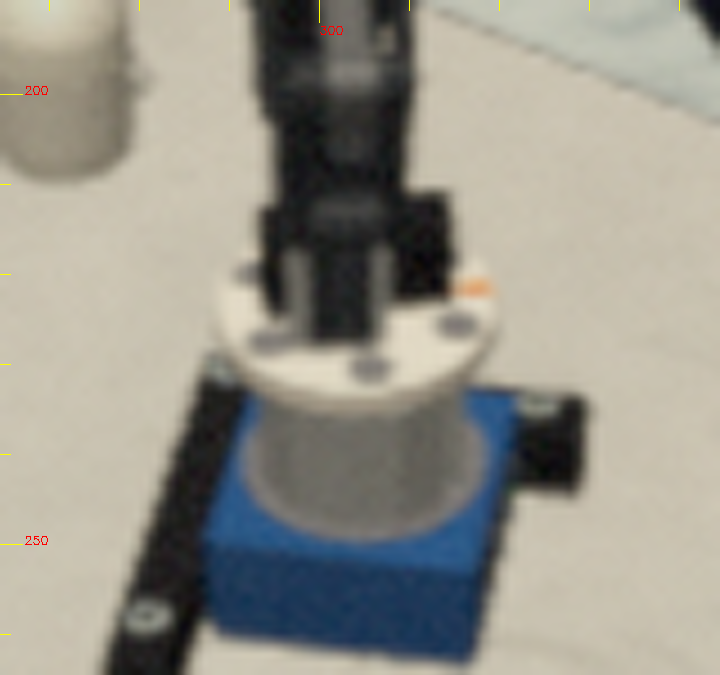

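```bash
python3 -m creep '[[0,0.01,0,3.5,-0.4,2.5,0.5],[0,0,0,0,0,0,0.5],[0,0,0,0,0,0,0.5]]' 30;python3 goto.py 597.0 163 258.5 3.597;python3 -m creep '[[0,0,0,0,0,0,0.8]]' 30; python3 goto.py 597.0 163 258.5 3.597; python3 -m creep '[[0,0,0,0,0,0,1]]';python3 goto.py 597.0 163 258.5 3.597;python3 - <<'E'
from h import *
g=grab_frame("side"); crop(g,"s23.png",265,190,80,75,9)
E
```

```text
clock: 29.97
eef_pos: [596.3, 162.3, 257.5]
tcp_rot: [-3.142, -0.004, -2.687]
contact_force: [-0.1, -0.4, -0.0]
opening: 0.496
pos [596.3 162.3 257.5] rot [-3.142 -0.004 -2.687] F [-0.1 -0.4 -0. ] open 0.496 t 29.97 q [ 0.26  0.51  1.76 -0.    0.88 -1.76]
turn [-0.    -0.004 -0.   ] shift now [-0.9  0.3 -1. ] shift after turn [-0.9  0.3 -1. ]
clock: 30.05
eef_pos: [596.1, 162.1, 257.2]
tcp_rot: [3.141, -0.005, -2.687]
contact_force: [0.0, 0.2, 0.2]
opening: 0.377
pos [596.1 162.1 257.2] rot [ 3.141 -0.005 -2.687] F [0.  0.2 0.2] open 0.377 t 30.05 q [ 0.26  0.51  1.76 -0.    0.88 -1.76]
turn [ 0.    -0.005 -0.001] shift now [-1.2  0.4 -1.3] shift after turn [-1.2  0.4 -1.3]
clock: 30.13
eef_pos: [596.0, 162.0, 257.1]
tcp_rot: [3.141, -0.005, -2.687]
contact_force: [0.5, 0.8, 0.6]
opening: 0.23
pos [596.  162.  257.1] rot [ 3.141 -0.005 -2.687] F [0.5 0.8 0.6] open 0.23 t 30.13 q [ 0.26  0.51  1.76 -0.    0.88 -1.76]
turn [ 0.    -0.005 -0.001] shift now [-1.3  0.4 -1.4] shift after turn [-1.3  0.4 -1.4]
```

View pics/s23.png

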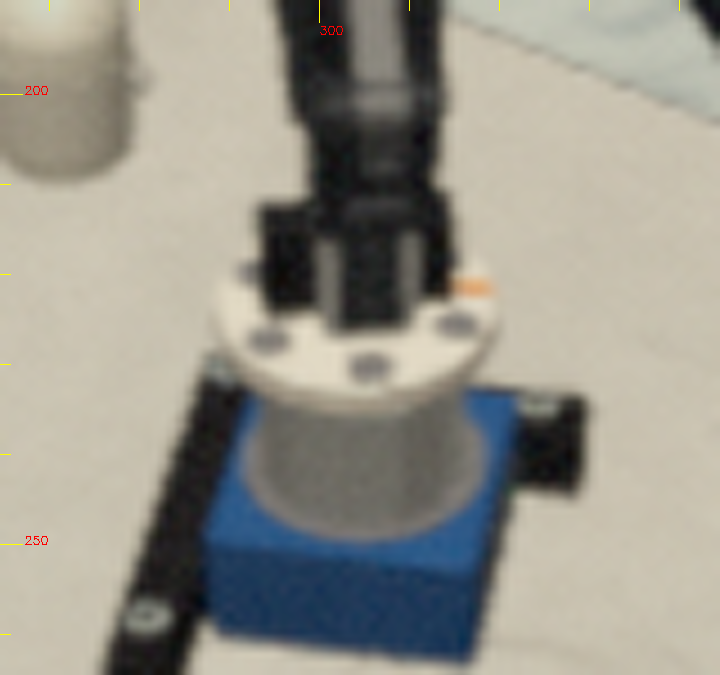

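```bash
python3 -m creep '[[0,0.0,0,-1.5,0.4,-1,1]]';python3 goto.py 597.0 163 258.5 3.597;python3 -m creep '[[0,0,0,0,0,0,1]]';python3 goto.py 597.0 163 258.5 3.597
python3 - <<'E'
from h import *
g=grab_frame("side"); crop(g,"s24.png",265,190,80,75,9)
E
```

```text
clock: 30.27
eef_pos: [596.6, 162.8, 257.6]
tcp_rot: [3.141, -0.007, -2.687]
contact_force: [-2.9, -2.5, -2.5]
opening: 0.129
pos [596.6 162.8 257.6] rot [ 3.141 -0.007 -2.687] F [-2.9 -2.5 -2.5] open 0.129 t 30.27 q [ 0.26  0.51  1.76 -0.    0.88 -1.76]
turn [ 0.    -0.007 -0.001] shift now [-0.5 -0.  -0.9] shift after turn [-0.5 -0.  -0.9]
clock: 30.35
eef_pos: [596.4, 162.8, 257.4]
tcp_rot: [3.141, -0.008, -2.687]
contact_force: [-0.1, -0.6, -1.1]
opening: 0.133
pos [596.4 162.8 257.4] rot [ 3.141 -0.008 -2.687] F [-0.1 -0.6 -1.1] open 0.133 t 30.35 q [ 0.26  0.51  1.76 -0.    0.88 -1.76]
turn [ 0.001 -0.008 -0.001] shift now [-0.6 -0.1 -1.1] shift after turn [-0.6 -0.1 -1.1]
```

View pics/s24.png

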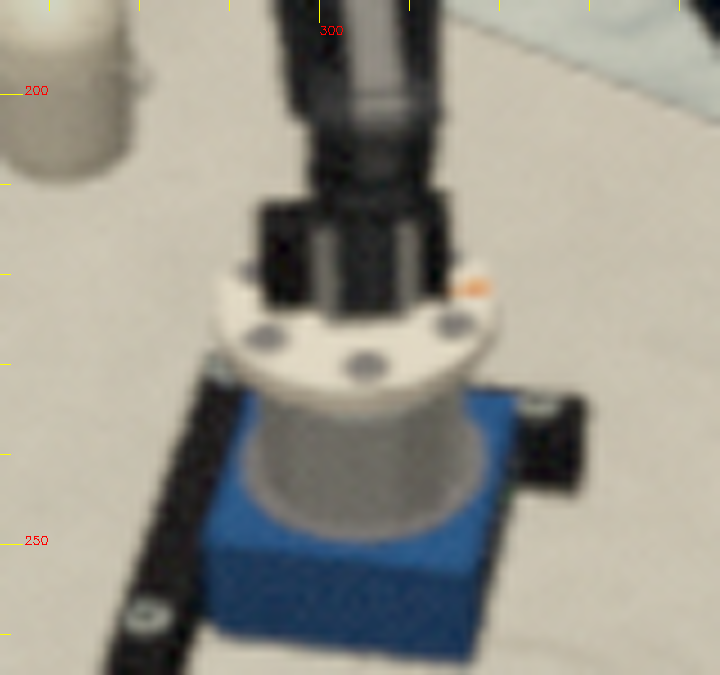

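```bash
python3 -m creep '[[0,0,0,0,0,3,1]]' 60;python3 goto.py 597.0 163 252 3.597;python3 -m creep '[[0,0,0,0,0,3,1]]';python3 goto.py 597.0 163 252 3.597
```

```text
clock: 30.48
eef_pos: [596.5, 162.9, 254.8]
tcp_rot: [3.141, -0.007, -2.687]
contact_force: [-1.6, -0.2, 4.0]
opening: 0.124
pos [596.5 162.9 254.8] rot [ 3.141 -0.007 -2.687] F [-1.6 -0.2  4. ] open 0.124 t 30.48 q [ 0.26  0.52  1.76 -0.    0.88 -1.76]
turn [ 0.    -0.007 -0.001] shift now [-0.5 -0.1  2.8] shift after turn [-0.5 -0.1  2.8]
clock: 30.57
eef_pos: [596.5, 162.8, 252.0]
tcp_rot: [3.141, -0.007, -2.687]
contact_force: [-2.5, -1.8, 5.3]
opening: 0.128
pos [596.5 162.8 252. ] rot [ 3.141 -0.007 -2.687] F [-2.5 -1.8  5.3] open 0.128 t 30.57 q [ 0.26  0.52  1.76 -0.    0.87 -1.76]
turn [ 0.    -0.007 -0.001] shift now [-0.5 -0.1  0. ] shift after turn [-0.5 -0.1  0. ]
```

```bash
python3 -m creep '[[0,0,0,0,0,2.5,1]]' 90;python3 goto.py 597.0 163 252 3.597;python3 - <<'E'
from h import *
g=grab_frame("side"); crop(g,"s25.png",265,190,80,75,9)
E
```

```text
clock: 30.65
eef_pos: [596.0, 162.7, 249.8]
tcp_rot: [3.141, -0.009, -2.687]
contact_force: [1.4, 1.1, 15.2]
opening: 0.117
pos [596.  162.7 249.8] rot [ 3.141 -0.009 -2.687] F [ 1.4  1.1 15.2] open 0.117 t 30.65 q [ 0.26  0.52  1.76 -0.    0.87 -1.76]
turn [ 0.001 -0.009 -0.   ] shift now [-1.  -0.2 -2.2] shift after turn [-1.  -0.2 -2.2]
```

View pics/s25.png

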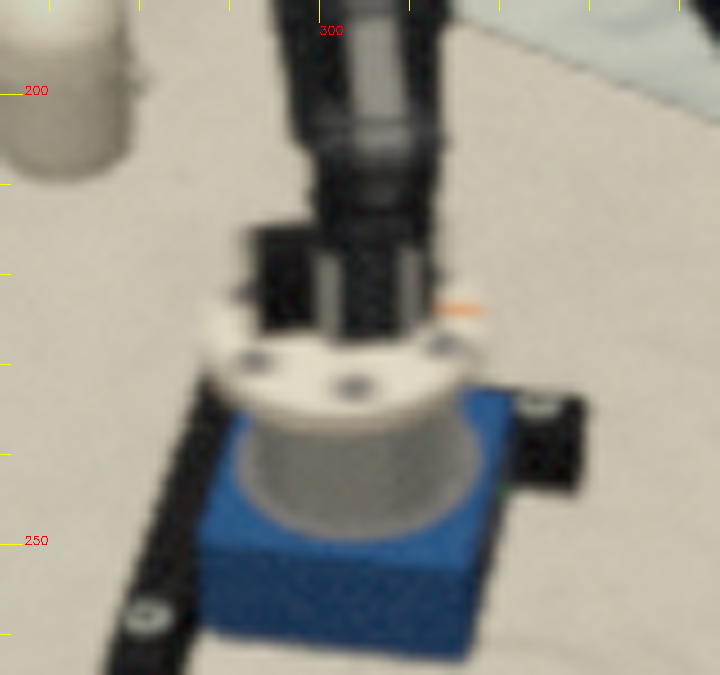

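```bash
python3 -m creep '[[0,0,0,0,0,-2,0.6],[0,0,0,0,0,-2,0.6],[0,0,0,0,0,-3,0.5],[0,0,0,0,0,0,0.5],[0,0,0,0,0,0,0.5]]' 30;python3 goto.py 597.0 163 258.5 3.597;python3 - <<'E'
from h import *
g=grab_frame("side"); crop(g,"s26.png",265,190,80,75,9)
a=.455; d=np.array([np.cos(a),np.sin(a)]); n=np.array([-d[1],d[0]])
c=sense()["eef_pos"][:2]
print("pads",[pj(g,[*(c+L*d+w*n),z])[0].round(1) for L in(-11,11) for w in (21,) for z in(93,)])
E
```

```text
clock: 31.12
eef_pos: [600.0, 164.5, 259.5]
tcp_rot: [-3.141, 0.006, -2.687]
contact_force: [0.7, 1.1, 0.4]
opening: 0.501
pos [600.  164.5 259.5] rot [-3.141  0.006 -2.687] F [0.7 1.1 0.4] open 0.501 t 31.12 q [ 0.27  0.51  1.75  0.    0.87 -1.76]
turn [-0.001  0.006 -0.001] shift now [ 3.3 -0.1  1. ] shift after turn [ 3.3 -0.1  1. ]
pads [array([309.2, 225.1]), array([298.1, 225.9])]
```

View pics/s26.png

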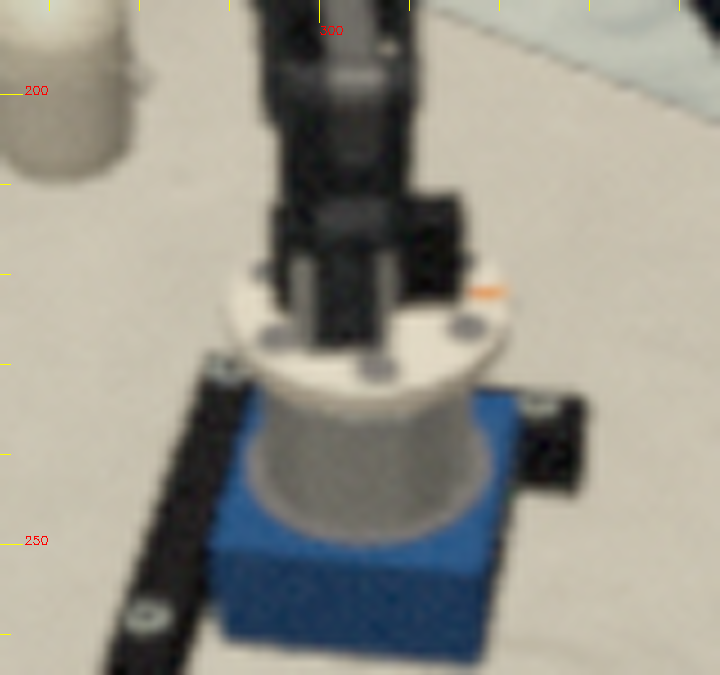

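```bash
python3 -m creep '[[-0.001,0.006,-0.001,5.2,0,1,0.5],[0,0,0,0,0,0,0.5],[0,0,0,0,0,0,0.5]]' 30;python3 goto.py 594.9 162 258.5 3.597;python3 - <<'E'
from h import *
g=grab_frame("side"); crop(g,"s27.png",265,190,80,75,9)
E
```

```text
clock: 31.42
eef_pos: [594.3, 161.8, 257.5]
tcp_rot: [3.141, -0.003, -2.686]
contact_force: [-0.8, -0.1, 0.4]
opening: 0.498
pos [594.3 161.8 257.5] rot [ 3.141e+00 -3.000e-03 -2.686e+00] F [-0.8 -0.1  0.4] open 0.498 t 31.42 q [ 0.26  0.51  1.76  0.    0.87 -1.76]
turn [ 0.001 -0.003  0.   ] shift now [-0.6 -0.1 -1. ] shift after turn [-0.6 -0.1 -1. ]
```

View pics/s27.png

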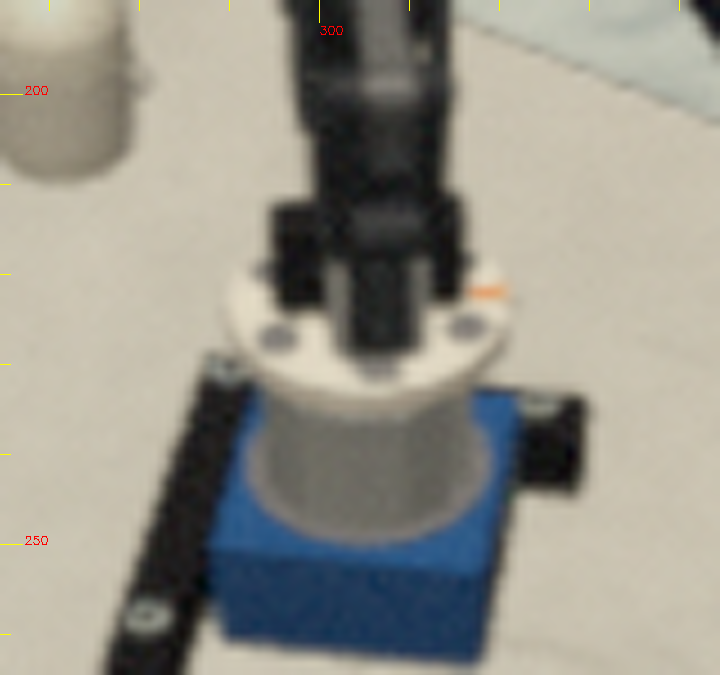

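```bash
python3 -m creep '[[0,-0.003,0,-1.2,0,0,0.8],[0,0,0,0,0,0,1],[0,0,0,0,0,0,1],[0,0,0,0,0,0,1]]' 35;python3 goto.py 595.3 162.3 257.5 3.597;python3 - <<'E'
from h import *
g=grab_frame("side"); crop(g,"s28.png",265,190,80,75,9)
E
```

```text
clock: 31.8
eef_pos: [595.3, 162.4, 257.2]
tcp_rot: [3.14, -0.0, -2.686]
contact_force: [-0.5, 0.2, 0.3]
opening: 0.136
pos [595.3 162.4 257.2] rot [ 3.14  -0.    -2.686] F [-0.5  0.2  0.3] open 0.136 t 31.8 q [ 0.26  0.51  1.76  0.    0.87 -1.76]
turn [ 0.001 -0.    -0.   ] shift now [ 0.  -0.1 -0.3] shift after turn [ 0.  -0.1 -0.3]
```

View pics/s28.png

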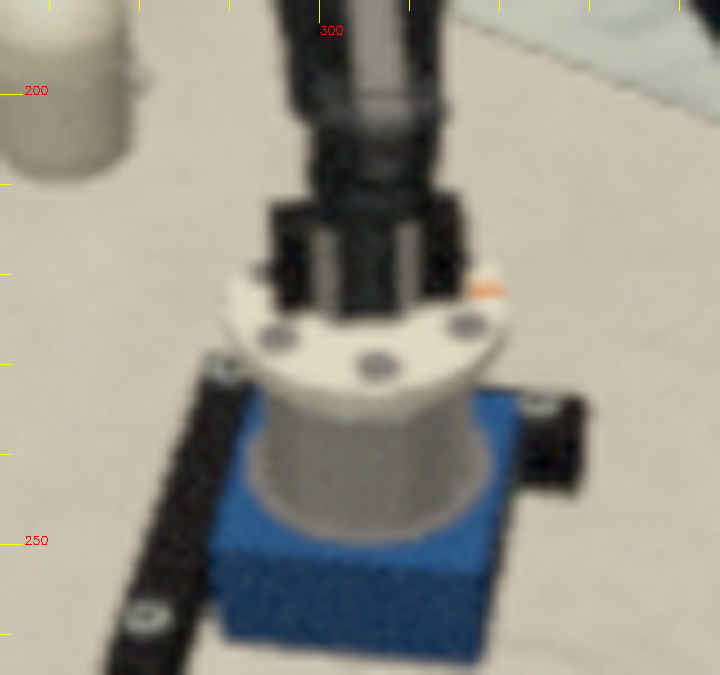

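```bash
python3 -m creep '[[0,0,0,-2,-0.6,0,1],[0,0,0,0,0,0,1]]' 35;python3 goto.py 597.7 163.2 257.5 3.597;python3 -m creep '[[0,0,0,-2,-0.6,0,1],[0,0,0,0,0,0,1]]' ;python3 goto.py 597.7 163.2 257.5 3.597
python3 - <<'E'
from h import *
g=grab_frame("side"); crop(g,"s29.png",265,190,80,75,9)
E
```

```text
clock: 32.02
eef_pos: [596.7, 162.8, 257.1]
tcp_rot: [3.139, -0.003, -2.686]
contact_force: [-0.1, 0.4, 1.4]
opening: 0.126
pos [596.7 162.8 257.1] rot [ 3.139e+00 -3.000e-03 -2.686e+00] F [-0.1  0.4  1.4] open 0.126 t 32.02 q [ 0.26  0.51  1.76  0.    0.87 -1.76]
turn [ 0.002 -0.003 -0.   ] shift now [-1.1 -0.1 -0.4] shift after turn [-1.1 -0.1 -0.4]
clock: 32.18
eef_pos: [597.8, 163.2, 256.7]
tcp_rot: [3.138, -0.006, -2.687]
contact_force: [-2.6, 1.3, 2.5]
opening: 0.131
pos [597.8 163.2 256.7] rot [ 3.138 -0.006 -2.687] F [-2.6  1.3  2.5] open 0.131 t 32.18 q [ 0.26  0.51  1.75  0.    0.88 -1.76]
turn [ 0.003 -0.006 -0.   ] shift now [ 0.   0.  -0.8] shift after turn [ 0.   0.  -0.8]
```

View pics/s29.png

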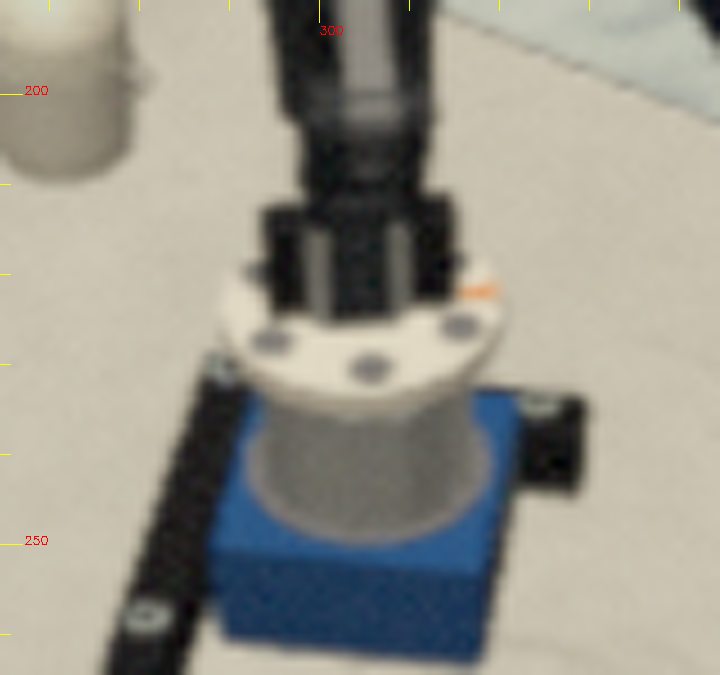

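```bash
python3 -m creep '[[0.003,-0.006,0,-2,-0.6,0,1],[0,0,0,0,0,0,1]]' 35;python3 goto.py 597.7 163.2 257.5 3.597;python3 -m creep '[[0,-0.003,0,-2,-0.6,0,1],[0,0,0,0,0,0,1]]' ;python3 goto.py 597.7 163.2 257.5 3.597
python3 - <<'E'
from h import *
g=grab_frame("side"); crop(g,"s30.png",265,190,80,75,9)
E
```

```text
clock: 32.4
eef_pos: [598.6, 163.5, 256.3]
tcp_rot: [3.14, -0.004, -2.687]
contact_force: [-3.3, 0.3, 1.4]
opening: 0.131
pos [598.6 163.5 256.3] rot [ 3.14  -0.004 -2.687] F [-3.3  0.3  1.4] open 0.131 t 32.4 q [ 0.26  0.52  1.75  0.    0.88 -1.76]
turn [ 0.002 -0.004 -0.001] shift now [ 1.   0.1 -1.2] shift after turn [ 1.   0.1 -1.2]
clock: 32.57
eef_pos: [599.6, 163.7, 255.9]
tcp_rot: [3.139, -0.005, -2.687]
contact_force: [-4.7, 0.8, 1.0]
opening: 0.132
pos [599.6 163.7 255.9] rot [ 3.139 -0.005 -2.687] F [-4.7  0.8  1. ] open 0.132 t 32.57 q [ 0.26  0.52  1.75  0.    0.88 -1.76]
turn [ 0.003 -0.005 -0.001] shift now [ 1.9  0.4 -1.6] shift after turn [ 1.9  0.4 -1.6]
```

View pics/s30.png

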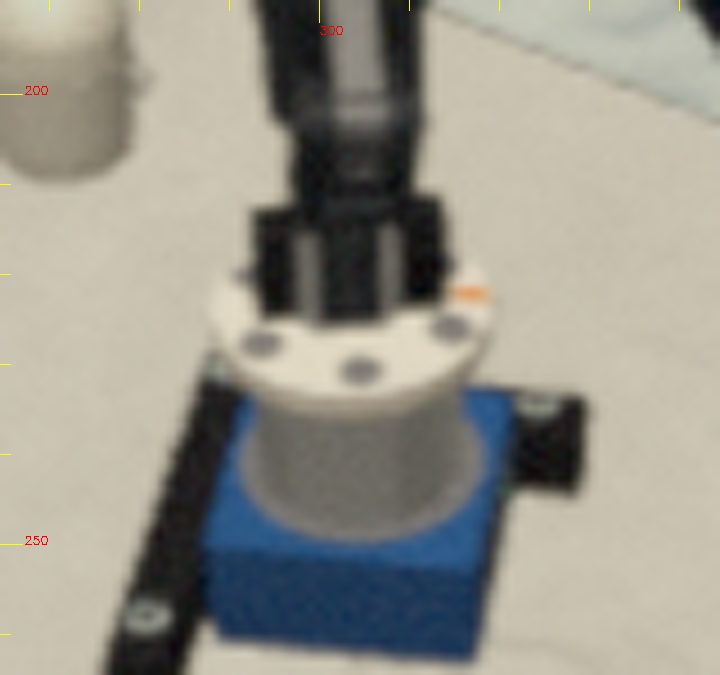

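```bash
cat > ov.py <<'E'
import sys
from h import *
g=grab_frame("side"); th=.1745; c,s=np.cos(th),np.sin(th); D=np.array([[c,-s],[s,c]]); o=np.array([597.7,163.2])
M=[]
for z,pts in((34,[(-32,32),(32,32),(-32,-32)]),(0,[(-32,32),(32,32)])):
    P=[np.r_[o+D@np.array(p),z] for p in pts]
    for i in range(1,len(P)):
        for k in np.linspace(0,1,25): M.append(P[0]*(1-k)+P[i]*k)
for y in np.linspace(-32,64,30): M.append(np.r_[o+D@np.array([32,y]),22])
for x in np.linspace(-48,32,30): M.append(np.r_[o+D@np.array([x,-48]),22])
for y in np.linspace(-48,-32,5): M.append(np.r_[o+D@np.array([-48,y]),22])
crop(g,sys.argv[1],275,205,60,60,12,pj(g,np.array(M)))
E
python3 ov.py s31.png
```

```text
(no output)
```

View pics/s31.png

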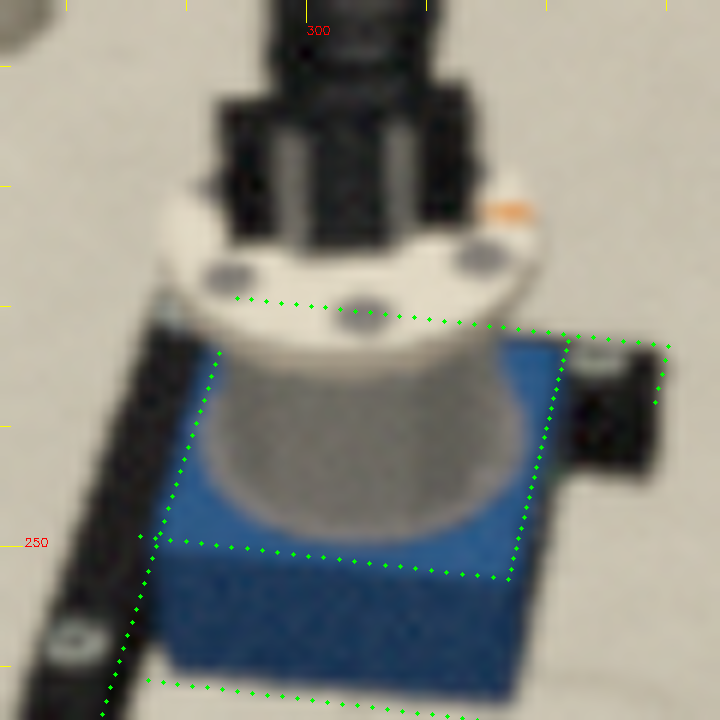

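```bash
python3 -m creep '[[0.003,-0.005,0,-1.5,-2,0,1],[0,0,0,0,0,0,1]]' 35;python3 goto.py 597.7 163.2 257.5 3.597;python3 -m creep '[[0.002,-0.003,0,-1.5,-2.5,0,1],[0,0,0,0,0,0,1]]' ;python3 goto.py 597.7 163.2 257.5 3.597;python3 -m creep '[[0.002,-0.003,0,-1.5,-2.5,0,1]]' ;python3 goto.py 597.7 163.2 257.5 3.597;python3 ov.py s32.png
```

```text
clock: 32.83
eef_pos: [600.0, 163.3, 255.5]
tcp_rot: [3.138, -0.004, -2.688]
contact_force: [-4.3, 2.0, -0.5]
opening: 0.13
pos [600.  163.3 255.5] rot [ 3.138 -0.004 -2.688] F [-4.3  2.  -0.5] open 0.13 t 32.83 q [ 0.26  0.52  1.75  0.    0.88 -1.76]
turn [ 0.003 -0.004 -0.002] shift now [ 2.1  0.9 -2. ] shift after turn [ 2.1  0.9 -2. ]
clock: 33.0
eef_pos: [600.5, 162.9, 255.3]
tcp_rot: [3.136, -0.005, -2.689]
contact_force: [-3.9, 1.4, -1.2]
opening: 0.133
pos [600.5 162.9 255.3] rot [ 3.136 -0.005 -2.689] F [-3.9  1.4 -1.2] open 0.133 t 33.0 q [ 0.26  0.52  1.75  0.01  0.88 -1.77]
turn [ 0.006 -0.005 -0.003] shift now [ 2.4  1.5 -2.2] shift after turn [ 2.4  1.5 -2.2]
clock: 33.08
eef_pos: [601.7, 162.2, 255.2]
tcp_rot: [3.135, -0.005, -2.69]
contact_force: [-15.5, 9.1, 12.2]
opening: 0.134
pos [601.7 162.2 255.2] rot [ 3.135 -0.005 -2.69 ] F [-15.5   9.1  12.2] open 0.134 t 33.08 q [ 0.26  0.52  1.75  0.01  0.88 -1.77]
turn [ 0.007 -0.005 -0.004] shift now [ 3.2  2.7 -2.3] shift after turn [ 3.2  2.7 -2.3]
```

View pics/s32.png

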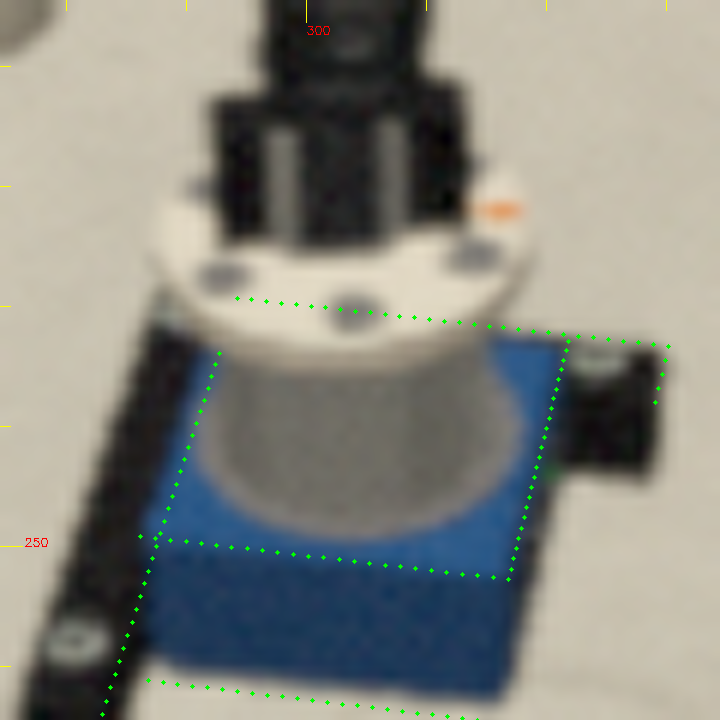

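```bash
python3 -m creep '[[0.007,-0.005,-0.004,1.5,1.0,0,1],[0,0,0,0,0,0,1]]' 40;python3 goto.py 598.5 163.2 251 3.597
```

```text
clock: 33.3
eef_pos: [599.1, 163.3, 255.0]
tcp_rot: [3.139, -0.002, -2.686]
contact_force: [-1.9, -1.9, 2.2]
opening: 0.13
pos [599.1 163.3 255. ] rot [ 3.139e+00 -2.000e-03 -2.686e+00] F [-1.9 -1.9  2.2] open 0.13 t 33.3 q [ 0.26  0.52  1.75  0.    0.87 -1.76]
turn [ 0.002 -0.002 -0.   ] shift now [0.5 0.2 4. ] shift after turn [0.5 0.2 4. ]
```

```bash
python3 -m creep '[[0.002,-0.002,0,0.3,0,2.5,1]]' 50;python3 goto.py 598.5 163.2 251 3.597;python3 -m creep '[[0,0,0,0,0,2.5,1]]' 50;python3 goto.py 598.5 163.2 251 3.597;python3 ov.py s33.png
```

```text
clock: 33.38
eef_pos: [598.8, 163.3, 253.1]
tcp_rot: [3.141, 0.0, -2.686]
contact_force: [-7.2, 1.4, 7.9]
opening: 0.128
pos [598.8 163.3 253.1] rot [ 3.141  0.    -2.686] F [-7.2  1.4  7.9] open 0.128 t 33.38 q [ 0.26  0.52  1.76  0.    0.87 -1.76]
turn [ 0.001  0.    -0.   ] shift now [0.4 0.  2.1] shift after turn [0.4 0.  2.1]
clock: 33.47
eef_pos: [598.8, 163.4, 251.1]
tcp_rot: [3.141, 0.0, -2.686]
contact_force: [-10.5, -1.7, 33.4]
opening: 0.131
pos [598.8 163.4 251.1] rot [ 3.141  0.    -2.686] F [-10.5  -1.7  33.4] open 0.131 t 33.47 q [ 0.26  0.52  1.76  0.    0.86 -1.76]
turn [0. 0. 0.] shift now [ 0.3 -0.1  0.1] shift after turn [ 0.3 -0.1  0.1]
```

View pics/s33.png

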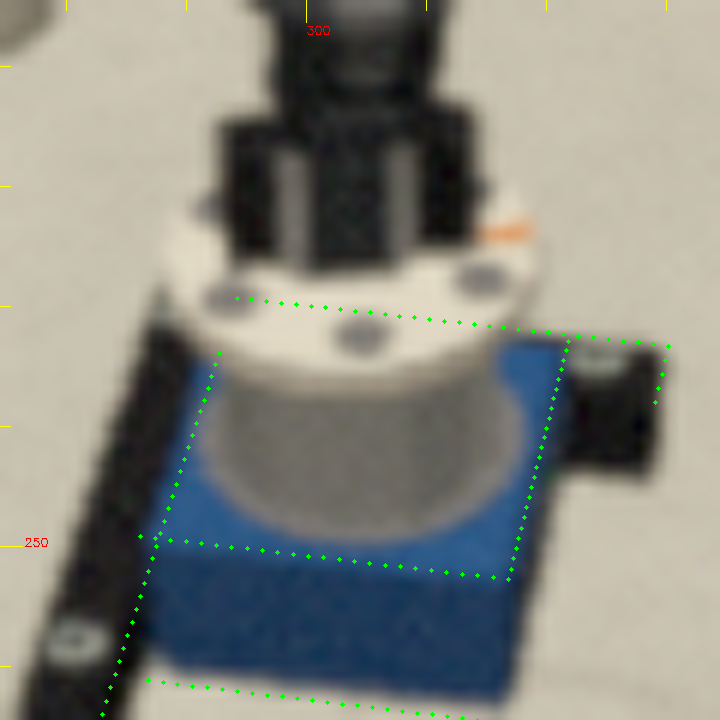

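```bash
python3 -m creep '[[0,0,0,0.2,0,1,1]]' 50;python3 goto.py 598.5 163.2 251 3.597;python3 -m creep '[[0,0,0,0.2,0,1,1]]' 50;python3 goto.py 598.5 163.2 251 3.597
```

```text
clock: 33.6
eef_pos: [598.8, 163.4, 251.3]
tcp_rot: [3.141, 0.0, -2.686]
contact_force: [-7.1, 0.1, 14.8]
opening: 0.131
pos [598.8 163.4 251.3] rot [ 3.141  0.    -2.686] F [-7.1  0.1 14.8] open 0.131 t 33.6 q [ 0.26  0.52  1.76  0.    0.86 -1.76]
turn [ 0.001  0.    -0.   ] shift now [ 0.4 -0.   0.3] shift after turn [ 0.4 -0.   0.3]
clock: 33.68
eef_pos: [598.7, 163.3, 251.3]
tcp_rot: [3.141, 0.0, -2.686]
contact_force: [-8.5, 0.5, 13.5]
opening: 0.127
pos [598.7 163.3 251.3] rot [ 3.141  0.    -2.686] F [-8.5  0.5 13.5] open 0.127 t 33.68 q [ 0.26  0.52  1.76  0.    0.86 -1.76]
turn [ 0.001  0.    -0.   ] shift now [ 0.3 -0.   0.3] shift after turn [ 0.3 -0.   0.3]
```

Run:
```python
from h import *
g=grab_frame("side"); t=np.linspace(0,2*np.pi,90)
R=lambda c,r,z:np.c_[c[0]+r*np.cos(t),c[1]+r*np.sin(t),np.full(90,z)]
c=(597.9,163.3)
crop(g,"s34.png",275,205,60,60,12,pj(g,np.r_[R(c,32,76.),R(c,32,68.),R(c,24,34.)]))
for i in range(4):
    grab_frame("top"); s=sense(); print(s["eef_pos"].round(2),s["contact_force"].round(1),s["clock"],np.abs(s["qvel"]).max().round(4))
```

```text
[598.75 163.31 251.3 ] [-7.5  1.7 12.4] 33.7833 0.0017
[598.75 163.33 251.28] [-7.4  0.4 11.7] 33.8333 0.0008
[598.76 163.34 251.28] [-7.7 -0.1 11.9] 33.8833 0.002
[598.76 163.32 251.3 ] [-7.5  0.1 12.3] 33.9333 0.0009
```

View pics/s34.png

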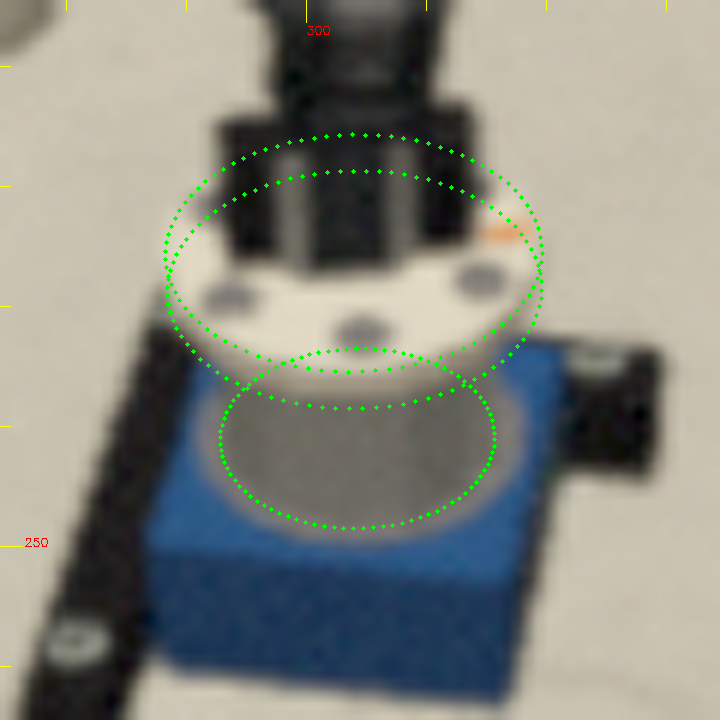

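Run:
```python
from prof import *
g=grab_frame("side")
def load(n,u0,v0,s):
    c=cv2.imread("pics/"+n); full=np.zeros((480,640,3),np.uint8)
    d=cv2.resize(c,None,fx=1/s,fy=1/s,interpolation=cv2.INTER_AREA); full[v0:v0+d.shape[0],u0:u0+d.shape[1]]=d; return full[:,:,::-1].copy()
ims={"s17":load("s17.png",265,180,8),"s19":load("s19.png",265,180,8),"s22":load("s22.png",265,190,9),"s28":load("s28.png",265,190,9),"now":g["color"]}
o=np.array([597.7,163.2]); th=.1745
for n,im in ims.items():
    im=im.astype(np.float32); I=im[:,:,2]; BR=im[:,:,2]-im[:,:,0]
    # front top edge: brightness (blue channel) step between top face & front face
    r=[cross(*edge(g,I,o,th,34,1,a,(27,39),0)) for a in((-28,-12),(-8,8),(8,26))]
    q=[cross(*edge(g,BR,o,th,34,0,a,(-38,-26),0)) for a in((-28,-12),(-10,8),(10,24))]
    print(n,"y+ front top",r,"x- right top",q)
```

```text
s17 y+ front top [[33.34], [33.87], [33.25]] x- right top [[-32.95], [-36.61, -26.3], [-33.23]]
s19 y+ front top [[33.4], [33.94], [33.4]] x- right top [[-32.84], [-35.9, -26.07], [-33.16]]
s22 y+ front top [[33.33], [34.04], [33.26]] x- right top [[-34.27], [-37.68, -26.77], [-34.26]]
s28 y+ front top [[33.81], [35.11], [34.77]] x- right top [[-34.78], [-27.89], [-35.79]]
now y+ front top [[33.48], [34.31], [34.09]] x- right top [[-32.93], [-36.71, -26.28], [-33.55]]
```

Run:
```python
from rig import job,sense
print(job.sign_off()); s=sense(); print(s["clock"],s["contact_force"].round(1),s["opening"])
```

```text
the job is handed in; nothing more can be done
None
the job is handed in; nothing more can be done
```

I docked the drive in the stop, moved the rotor from its stand into the hub with the key in the keyway, and pressed it fully home. I handed the job in at about 34 s, still gripping and pressing; no verdict is reported.

**Docking:** I dragged the drive toward the corner by its hub, then pushed each open side with closed fingers until it stopped hard. The top camera showed it flush to within about 0.3 mm and square to about 0.003 rad.

**Inserting the rotor:** The key went straight into the keyway because I had set the rotor to the measured hub angle, so no searching turn was needed.

**What went wrong:** At grips of 80 to 120 N the fingers slid along the bar while closing or pressing. That tilted the rotor in the bore and pulled the drive a few millimetres out of the corner. I opened, re-gripped at centre with 35 to 50 N, pushed the drive back into the corner through the rotor, and pressed again.

**Last checks before handing in:**
- **Seating:** The disc top matched the fully-home height in the side picture, level and with the marks in line. The downward push stopped hard, then held steady at about 12 N.
- **Grip:** The fingers were centred on the bar at 50 N and the arm was at rest.
- **Drive:** Against the flush picture it was within about 0.3 mm in x, 0.1 to 0.8 mm in y, and square to about 0.02 rad. That is slightly worse than the first docking but inside the final limits.

I judged the ejector travel only from the height and the forces. The small sideways pull of about 7.5 N on the tool presses the drive into the stop. I did not re-measure the beaker, dish and bottle; no move was planned near them.

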